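Load the indexing turntable and turn it to the work mark

ROBOT

A 6-joint arm with a two-finger parallel gripper is mounted at the origin on a cart in front of the work surface, level with it; the furniture and walls round the work are solid. World frame = base frame: x ahead of the robot, y to its left, z up, the work surface at z = 0. Lengths are in m, angles in degrees, forces in N, time in s.
With the tool pointing down it reaches from about 0.4 to 0.825 m from the base axis. Payload 7 kg.
Tool frame: the origin (TCP) lies at the very end of the fingers, on their centre line; the grasp point (between the pads) lies 19 mm behind it; x points along the fingers, z is the direction in which the jaws open and shut, and the axes are right-handed (so a half turn about x gives the same grasp; the last joint's range is limited). The gripper opens to 88 mm and grips with 3 to 60 N. Pads are 19 mm wide; open, the fingers measure 130 mm over their backs; the gripper's body (78 mm by 193 mm) begins 47 mm behind the grasp point.
Start: joints at [-59.926, 20.546, 0.682, 0, -70.136, -16.507], TCP at [0.158, -0.656, 0.227] pointing down, gripper open.
Joint ranges: [-176.03, 176.03], [-82.01, 121.73], [-58.28, 71.71], [-173.87, 95.51], [-174.79, -0.11], [-173.66, 173.66]. Speed limits (degrees/s): [136.94, 136.94, 172.46, 180, 180, 180].

INTERFACE

Orientations are given as [roll, pitch, yaw] about the fixed x, y, z axes, in that order (R = Rz(yaw) Ry(pitch) Rx(roll)).
In Python, from plant import * gives the robot as it stands.
- The arm moves only by the tool arm_command, never from a script. Its argument "commands" is one flat list of numbers, 5 for each row, row after row: the shift along the tool's x, y, z in mm, then the turn about the tool's x in degrees, then the opening in per cent of the stroke, from 0 (shut) to 100 (fully open). A call has 1 to 5 rows; each row shifts and turns the pose as measured when the row begins, along the tool's axes as they then stand; what a row does not reach is not made up. A row lasts 1/8 s, in which the tool goes at most 62.5 mm and 10.7 degrees, less where a joint would pass 70% of its speed; a pose out of reach is approached as far as the arm can. A call is refused whole if a number of a shift passes 62.5 or a number of a turn 10.7, either way. A call with a gripper value outside its range is refused whole. The fingers move at their own pace and stop on an object; the grip force is fixed at half the most. Time passes only in rows, so rows that do not move let the fingers close. It gives the time, the measured TCP pose, the force and the opening at its end, in the units of the state.
- get_obs(): the state, without advancing time (a new reading comes with each control period).
- snapshot(name): name is "scene" or "top" or "wrist"; returns a dict with "frame" (480x640x3 uint8, blue, green, red), "fov_y" (degrees; the focal length in pixels is half the picture's height over the tangent of half this angle, whatever the lens; pixels are square), "cx", "cy" (the principal point, pixels), "dist" ([k1, k2, p1, p2, k3] as OpenCV has them; the pictures are not rectified), "world_to_cam" (4x4, takes a point from world to camera coordinates). Camera axes: x right, y up, looking along -z (the intrinsics and any distortion apply to the point x, -y, -z); pixel columns grow to the right and rows downward; lengths in m; the calibration is good to about 2 mm. A picture is of the moment at which its call begins. There is no depth.
- close_job(): hands the job in, once; it reports no verdict.
The state is a dict: "clock": time; "joint_pos": joint angles; "qvel": joint speeds; "tau": joint torques, N m; "tool_pos": TCP position; "orientation": TCP orientation; "force": force on the tool from outside, world axes, zero at the start; "moment": the same for the moment, N m; "opening": finger opening in m.
Only numpy, scipy, OpenCV 4.12 (cv2) and the standard library are available. Lean on these libraries where they do the work, as an engineer would, in place of code of your own. Each camera call takes 0.05 s, during which the arm holds its last target. There are 200 camera calls.

TASK

Turn the turntable by its knob until its white mark stands at the yellow pointer, and with it standing there load every blue wax blank lying on the bench: lift a spring clip until it stays open, lay one blank flat and centred on the cork pad below it, and lower the clip onto it. Then turn the table until the red mark stands at the pointer, with the blanks still clipped and all clips down. Leave the loupe, the jar and the caliper where they are.

Things in the scene. Friction and masses are not known exactly. Their poses are not given: they have to be found in the camera images.
- turntable: Bright metal round base, 196 mm wide, fixed to the bench, carrying the dark plate. Origin at the centre of its underside, on the plate's axis; z up; the yellow pointer lies on the near left, 50 degrees from its -x axis toward +y, and stands beside the plate's rim on a short arm (115 mm from the axis, top at 27 mm). Its place and yaw vary.
- plate (a joint): Turning plate, a dark grey disc 208 mm wide, top 26 mm above the bench, with fine ticks every 10 degrees. Angle in rad, growing anticlockwise seen from above, limits -2.9 and 2.9; 0 when the white mark is at the pointer, -1.047 when the red mark is at the pointer. Stiff (about 0.3 N m): it stays where it is left. On it: the knob in the middle and, round it, three pads a quarter turn apart (none on the robot's side at the white mark), each with a clip.
- knob_grip (a point): Grip point of the black knob at the middle of the plate, on its axis, 61 mm above the bench. The knob is a bar 32 mm long (along this frame's x), 14 mm wide (y), from 46 to 72 mm above the bench, on a stem 22 mm wide. The frame turns with the plate; its z is up.
- pointer (a point): Tip of the fixed yellow pointer beside the plate's rim.
- white_mark (a point): Outer end of the white line on the plate (5 mm wide, radial), 102 mm from the axis.
- red_mark (a point): Outer end of the red line on the plate (5 mm wide, radial), 102 mm from the axis.
- pad0 (a point): Centre of the top of cork pad 0 (50 x 50 mm, 1.5 mm thick), 72 mm from the plate's axis, 27.5 mm above the bench. The frame turns with the plate: z up. At the white mark this pad is on the turntable's +y side.
- pad1 (a point): The same for pad 1, on the opposite side (the turntable's -y side at the white mark).
- pad2 (a point): The same for pad 2, between them (the turntable's +x side, far from the robot, at the white mark).
- clip0 (a joint): Spring clip over pad 0: a 10 mm wide steel arm hinged beside the pad and reaching over it, with a rubber foot beneath its end (33 mm from the hinge, 1 mm short of the pad's centre) and a red lug on top. Angle in rad: 0 shut (foot 3 mm above the bare pad), about 0.1 on a blank, 1.95 fully open, leaning away from the pad. Let go below about 1.2 it falls shut, beyond about 1.7 it falls open and stays; moving it takes under 1 N.
- clip1 (a joint): The same for the clip over pad 1.
- clip2 (a joint): The same for the clip over pad 2.
- clip0_lug (a point): Centre of clip 0's red lug, a roller 12 mm thick and 14 mm long that spins freely on its own axis, parallel to the hinge line, so that fingers pinching its flat ends from above need not tilt as the clip swings. It lies 38.6 mm from the hinge line: shut, 36 mm from the hinge toward the pad's middle and 14 mm above the hinge (50 mm above the bench). The arm is narrower than the lug.
- clip1_lug (a point): The same for clip 1.
- clip2_lug (a point): The same for clip 2.
- clip0_hinge (a point): Point on the hinge line of clip 0, 36 mm above the bench, beside pad 0: 34 mm from its centre, square to the plate's radius through it. The hinge line is level and parallel to that radius; the clip swings up and away from the pad about it. The hinge cheeks are 20 mm wide along the hinge line, 10 mm across it, and their top is 40 mm above the bench.
- clip1_hinge (a point): The same for clip 1.
- clip2_hinge (a point): The same for clip 2.
- blank_a: Blue wax blank: a disc with one side cut straight, 42 mm along its x, 46 mm along its y, 6.5 mm thick, 20 g. Origin at the centre of its underside, z up. Starts lying on the bench to the left of the turntable, nearer the robot; may be absent.
- blank_b: A second blank of the same form; starts to the right of the turntable; may be absent.
- blank_c: A third blank of the same form; starts to the left of the turntable, farther from the robot; may be absent (two or three of the three blanks are there).
- loupe: Folding loupe, black, 32 x 38 x 19 mm, standing behind on the left: leave it. Origin at the centre of its underside.
- jar_talc: White jar with a blue lid, 39 mm wide, 62 mm high, behind on the left: leave it. Origin at the centre of its underside.
- caliper: Digital caliper, 51 x 150 x 11 mm, lying behind on the right: leave it. Origin at the centre of its underside.

How it is judged:
By the outcome, as a careful person would: the job done as asked, in the order asked, and still so for the second after the job is handed in, with the robot touching nothing.
Of blank_a, blank_b, blank_c only 2 to 3 are there at a start; the rules pass over those that are not, and their reading is None.
At some moment in a run one of blank_a, blank_b, blank_c may be knocked a few centimetres aside while the robot is not near it.
Once in a run the grip may slacken for a moment while it holds something.
It also fails if it takes over 210 s, if anything falls off the work surface, if the arm or the gripper's body presses on something with over 40 N, if the wrist force passes 120 N, or if a joint passes its speed limit or range.

## Working session

There is one attempt and no reset: what is moved stays moved. The work goes in short steps, Python scripts to look and compute and a tool call to move; the robot and the scene stay as the last step left them, time stands still between calls to the robot, and variables do not carry over. Pictures are saved under pics/ and viewed, about 12 in all and at most 16, crops included, and the job is handed in when it is done.

Besides the shell and the picture viewer there is one more tool, called after "Request:" as name(argument=value, ...), one argument or row to a line, values as JSON. arm_command: Moves the arm, as the interface text tells. Its arguments: {"type":"object","properties":{"commands":{"type":"array"}},"required":["commands"]}

```bash
ls; mkdir -p pics
cat > h.py <<'E'
from plant import *
import numpy as np, cv2
def cam(n):
    s=snapshot(n); f=240/np.tan(np.radians(s['fov_y']/2))
    s['K']=np.array([[f,0,s['cx']],[0,f,s['cy']],[0,0,1.]]); s['d']=np.array(s['dist'],float); s['T']=np.array(s['world_to_cam']); return s
def ray(s,uv):
    p=cv2.undistortPoints(np.array(uv,float).reshape(-1,1,2),s['K'],s['d']).reshape(-1,2)
    d=np.c_[p[:,0],-p[:,1],-np.ones(len(p))]; R=s['T'][:3,:3]
    return -R.T@s['T'][:3,3], d@R
def onz(s,uv,z):
    o,d=ray(s,uv); return o+d*((z-o[2])/d[:,2])[:,None]
def proj(s,P):
    c=np.atleast_2d(P)@s['T'][:3,:3].T+s['T'][:3,3]; c=c*[1,-1,-1]
    return cv2.projectPoints(c,np.zeros(3),np.zeros(3),s['K'],s['d'])[0].reshape(-1,2)
E
python3 - <<'E'
from h import *
o=get_obs(); print(o)
for n in ('scene','top','wrist'):
    s=cam(n); cv2.imwrite(f'pics/{n}0.png',s['frame']); o,d=ray(s,[[320,240]]); print(n,o,d,s['fov_y'])
E
```

```text
pics
{'clock': 0.0, 'joint_pos': array([-5.99264753e+01,  2.05908170e+01,  6.33622764e-01, -2.16065202e-02,
       -7.01344675e+01, -1.65093900e+01]), 'qvel': array([-0.06240749,  0.04896031, -0.00198617, -0.00030618, -0.06509839,
        0.04742191]), 'tau': array([-9.62744116e-05, -5.82723212e+01,  2.93048126e+01,  6.99700847e+00,
        6.94215763e-03, -1.88081517e-04]), 'tool_pos': array([ 0.15820803, -0.65569607,  0.22562383]), 'orientation': array([  4.01665143,  89.9061141 , 107.5734276 ]), 'force': array([ 0.23970997,  0.85327634, -0.39912287]), 'moment': array([ 0.00084244, -0.00495056,  0.0196356 ]), 'opening': 0.08760107898552588}
scene [-0.19844802  0.62675364  0.79846716] [[ 0.60526249 -0.56995936 -0.55575046]] 42.5435164578967
top [ 0.47355758 -0.10057601  1.25376857] [[ 0.07596762 -0.02438833 -0.99692703]] 42.94587632152048
wrist [ 0.0832272  -0.67414162  0.3836284 ] [[ 0.27470369  0.07307025 -0.95876545]] 66.53247043118863
```

View pics/top0.png

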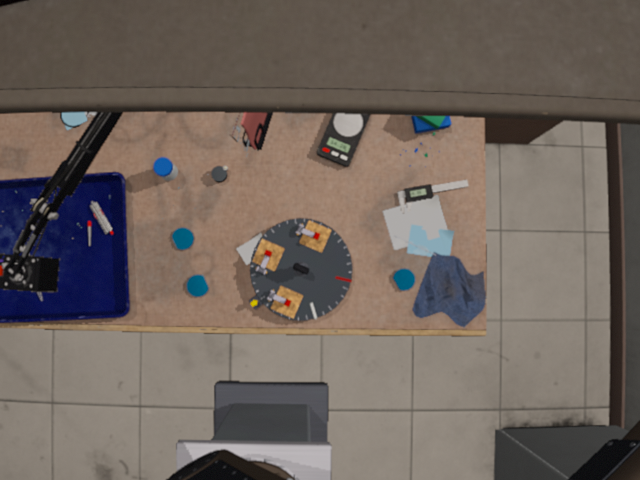

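View pics/scene0.png

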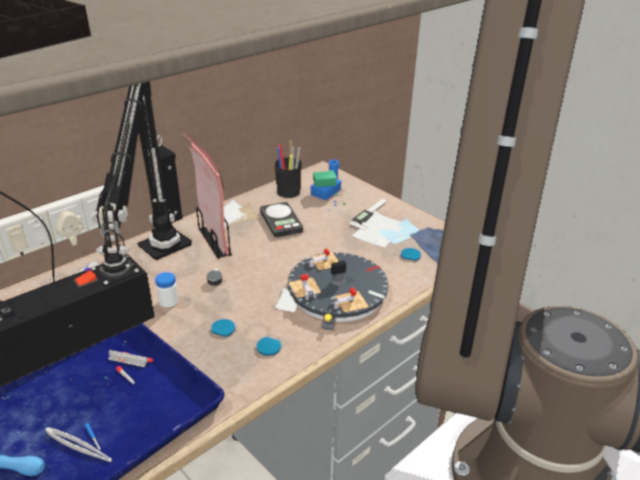

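The top view shows the plate centred near (301,269), the white mark at (313,311), red at (343,279), the yellow pointer at (254,302), and three blanks at (182,239), (197,286) and (403,280). The scene view confirms this, with all clips shut.

```bash
cat >> h.py <<'E'
def pose():
    o=get_obs(); r,p,y=o['orientation']; return np.array(o['tool_pos']),(y-r+180)%360-180,o
def blobs(s,lo,hi,amin=20):
    m=cv2.inRange(cv2.cvtColor(s['frame'],cv2.COLOR_BGR2HSV),lo,hi)
    n,l,st,c=cv2.connectedComponentsWithStats(m); return [(c[i],st[i]) for i in range(1,n) if st[i][4]>=amin],m
def plan(x,y,z,a,op,step=60,dt=10):
    "rows to go to x,y,z (m), jaw angle a (deg)"
    p,a0,o=pose(); d=(np.array([x,y,z])-p)*1000; t=(a-a0+180)%360-180
    n=int(max(1,np.ceil(max(np.linalg.norm(d)/step,abs(t)/dt)))); rows=[]
    for i in range(n):
        b=np.radians(a0+t*i/n); e=d/n
        rows.append([round(-e[2],1),round(-np.sin(b)*e[0]+np.cos(b)*e[1],1),round(np.cos(b)*e[0]+np.sin(b)*e[1],1),round(-t/n,2),op])
    for i in range(0,n,5): print([v for r in rows[i:i+5] for v in r])
E
python3 - <<'E'
from h import *
s=cam('top'); f=s['frame']
for nm,lo,hi,z,am in [('blank',(85,120,60),(105,255,255),.0065,60),('yellow',(22,150,120),(34,255,255),.027,5),('red',(0,150,90),(8,255,255),.026,5),('white',(0,0,190),(180,40,255),.026,20)]:
    for c,st in blobs(s,lo,hi,am)[0]:
        if 150<c[0]<450 and 160<c[1]<330: print(nm,c.round(1),st,onz(s,[c],z).round(4))
# plate: dark, fit ellipse of hull
m=cv2.inRange(cv2.cvtColor(f,cv2.COLOR_BGR2HSV),(0,0,0),(180,110,95)); m[:, :235]=0; m[:,365:]=0; m[:205]=0; m[330:]=0
n,l,st,c=cv2.connectedComponentsWithStats(m); i=1+np.argmax(st[1:,4]); 
cn=max(cv2.findContours((l==i).astype('u1'),0,1)[0],key=cv2.contourArea); e=cv2.fitEllipse(cv2.convexHull(cn)); print(e,st[i]); print(onz(s,[e[0]],.026))
a=np.radians(np.arange(0,360,45)); print([np.linalg.norm(onz(s,[np.array(e[0])+[51*np.cos(t),51*np.sin(t)]],.026)-onz(s,[e[0]],.026)).round(4) for t in a])
E
```

```text
blank [162.5 166.3] [155 159  16  16 204] [[0.7181 0.1988 0.0065]]
blank [182.6 238. ] [172 228  22  22 343] [[0.5687 0.1518 0.0065]]
blank [404.  278.8] [393 269  22  21 338] [[ 0.4911 -0.3046  0.0065]]
blank [196.8 285.5] [187 275  21  21 343] [[0.4718 0.1198 0.0065]]
yellow [253.7 302.8] [250 300   8   7  38] [[0.439  0.0007 0.027 ]]
red [316.3 235.8] [313 233   7   7  31] [[ 0.5756 -0.1229  0.026 ]]
red [267.7 252.6] [265 250   7   6  29] [[ 0.5403 -0.0256  0.026 ]]
red [342.7 278.7] [336 277  15   5  33] [[ 0.4896 -0.1773  0.026 ]]
red [287.4 302.8] [284 300   7   7  29] [[ 0.4399 -0.0669  0.026 ]]
((297.6527099609375, 270.6148376464844), (100.86965942382812, 110.77052307128906), 59.586002349853516) [ 249  218  103  104 5642]
[[ 0.50472731 -0.08642871  0.026     ]]
[np.float64(0.1027), np.float64(0.1024), np.float64(0.1022), np.float64(0.1023), np.float64(0.1026), np.float64(0.103), np.float64(0.1031), np.float64(0.103)]
```

Run:
```python
from h import *
plan(.507,-.093,.24,155,100)
```

```text
[np.float64(-1.2), np.float64(-39.3), np.float64(38.8), np.float64(-4.29), 100, np.float64(-1.2), np.float64(-42.0), np.float64(35.7), np.float64(-4.29), 100, np.float64(-1.2), np.float64(-44.6), np.float64(32.5), np.float64(-4.29), 100, np.float64(-1.2), np.float64(-46.9), np.float64(29.1), np.float64(-4.29), 100, np.float64(-1.2), np.float64(-48.9), np.float64(25.5), np.float64(-4.29), 100]
[np.float64(-1.2), np.float64(-50.7), np.float64(21.8), np.float64(-4.29), 100, np.float64(-1.2), np.float64(-52.2), np.float64(17.9), np.float64(-4.29), 100, np.float64(-1.2), np.float64(-53.4), np.float64(14.0), np.float64(-4.29), 100, np.float64(-1.2), np.float64(-54.3), np.float64(9.9), np.float64(-4.29), 100, np.float64(-1.2), np.float64(-54.9), np.float64(5.8), np.float64(-4.29), 100]
[np.float64(-1.2), np.float64(-55.2), np.float64(1.7), np.float64(-4.29), 100, np.float64(-1.2), np.float64(-55.1), np.float64(-2.4), np.float64(-4.29), 100]
```

Request:
arm_command(
  commands=[-1, -39, 39, -4.3, 100, -1, -42, 36, -4.3, 100, -1, -45, 32, -4.3, 100, -1, -47, 29, -4.3, 100, -1, -49, 25, -4.3, 100],
)

```text
clock: 0.82
tool_pos: [0.3047, -0.417, 0.2285]
orientation: [-0.2, 89.8, 125.2]
force: [1.5, 0.5, 0.9]
opening: 0.0873
```

Request:
arm_command(
  commands=[-1, -51, 22, -4.3, 100, -1, -52, 18, -4.3, 100, -1, -53, 14, -4.3, 100, -1, -54, 10, -4.3, 100, -1, -55, 6, -4.3, 100],
)

```text
clock: 1.45
tool_pos: [0.4497, -0.1722, 0.2352]
orientation: [-63.9, 89.8, 83.7]
force: [2.3, -0.6, -0.4]
opening: 0.0876
```

```bash
sed -i 's/rows.append(\[round/rows.append([float(round/; s/,round(/),float(round(/g; s/,op\])$/),op])/' h.py; tail -4 h.py
python3 - <<'E'
from h import *
print(pose()[:2],pose()[2]['joint_pos'])
plan(.507,-.093,.24,155,100)
E
```

```text
for i in range(n):
        b=np.radians(a0+t*i/n); e=d/n
        rows.append([float(round(-e[2],1)),float(round(-np.sin(b)*e[0]+np.cos(b)*e[1],1)),float(round(np.cos(b)*e[0]+np.sin(b)*e[1],1)),float(round(-t/n,2)),op])
    for i in range(0,n,5): print([v for r in rows[i:i+5] for v in r])
(array([ 0.44967576, -0.17215225,  0.23522126]), np.float64(147.602256186658)) [  2.37673344   1.68674584 -22.00703538  -0.18984258 -66.27971226
 -34.69814904]
[-2.4, -48.8, -3.0, -3.7, 100, -2.4, -48.5, -6.1, -3.7, 100]
```

Request:
arm_command(
  commands=[-2.5, -49, -3, -3.7, 100, -2.5, -49, -6, -3.7, 100, 0, 0, 0, 0, 100],
)

```text
clock: 1.82
tool_pos: [0.5099, -0.086, 0.2409]
orientation: [-87.6, 89.8, 67.9]
force: [-0.4, 0.2, 0.3]
opening: 0.0879
```

Run:
```python
from h import *
print(pose()[:2])
s=cam('wrist'); f=s['frame'].copy()
print(proj(s,[[.507,-.093,.026]]))
cv2.imwrite('pics/w1.png',f)
```

```text
(array([ 0.50988338, -0.08602801,  0.24088929]), np.float64(155.58532605004524))
[[318.38246591 201.41079027]]
```

View pics/w1.png

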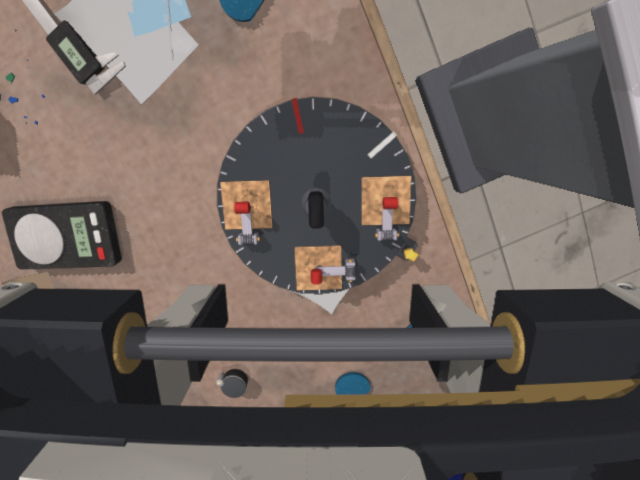

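The wrist view shows the plate around (316,196), the red mark at (298,115), the white mark at (382,146), the pointer at (411,254) and the knob bar at (316,209). The pads are at (246,205), (386,201) and (320,269).

```bash
cat >> h.py <<'E'
from scipy.optimize import least_squares
def circ(P,r=None):
    c0=P.mean(0)
    q=least_squares(lambda v:np.hypot(P[:,0]-v[0],P[:,1]-v[1])-(v[2] if r is None else r),[*c0,.1],loss='soft_l1',f_scale=.001).x; return q
def plate(s,c,draw=None):
    "c: guess of centre. rim = darkest->bright transition along rays"
    g=cv2.GaussianBlur(s['frame'],(3,3),0).max(2).astype(float); pts=[]; 
    for t in np.radians(np.arange(0,360,3)):
        r=np.arange(.094,.114,.0005); P=np.c_[c[0]+r*np.cos(t),c[1]+r*np.sin(t),np.full(len(r),.026)]
        uv=proj(s,P); i=uv.round().astype(int)
        if (i<2).any() or (i[:,0]>637).any() or (i[:,1]>270).any(): continue
        v=g[i[:,1],i[:,0]]; d=v[3:]-v[:-3]; k=np.argmax(d)
        if d[k]>25: pts.append(P[k+1])
    P=np.array(pts); q=circ(P); return q,np.abs(np.hypot(*(P[:,:2]-q[:2]).T)-q[2])
def ang(p,c): return np.degrees(np.arctan2(p[1]-c[1],p[0]-c[0]))
E
python3 - <<'E'
from h import *
s=cam('wrist'); c=np.array([.507,-.093])
for k in range(3): q,r=plate(s,c); c=q[:2]; print(q,np.median(r),len(r))
def lineang(mask,z):
    pass
for nm,lo,hi,z,am in [('yellow',(22,150,120),(34,255,255),.027,10),('red',(0,150,60),(8,255,255),.026,20),('red2',(172,150,60),(180,255,255),.026,20),('white',(0,0,170),(180,50,255),.026,40),('pad',(9,90,120),(20,220,255),.0275,700),('knob',(0,0,0),(180,255,30),.072,80)]:
    bl,m=blobs(s,lo,hi,am)
    for p,st in bl:
        P=onz(s,[p],z)[0]; d=np.hypot(*(P[:2]-c))
        if d<.14: print(nm,p.round(1),st,P.round(4),'r',d.round(4),'ang',ang(P,c).round(2))
E
```

```text
[ 0.5095689  -0.0929456   0.10303914  0.1       ] 0.00043550381998577053 82
[ 0.50955769 -0.09295839  0.10301984  0.1       ] 0.0004812686488517015 82
[ 0.50960009 -0.09305417  0.1029496   0.1       ] 0.0004559904637314177 82
yellow [409.7 255.3] [405 251  11  10  77] [4.404e-01 1.000e-04 2.700e-02] r 0.1161 ang 126.6
red [296.4 117.1] [291 100  12  35 160] [ 0.4908 -0.1786  0.026 ] r 0.0876 ang -102.37
red [389.3 203.5] [382 198  16  12 171] [ 0.4399 -0.0616  0.026 ] r 0.0765 ang 155.74
red [240.6 208.3] [233 203  16  12 169] [ 0.5823 -0.121   0.026 ] r 0.0779 ang -21.06
red [315.1 277.5] [310 270  12  16 157] [ 0.5442 -0.0186  0.026 ] r 0.0821 ang 65.1
white [381.4 145.5] [368 133  28  26 158] [ 0.4256 -0.1194  0.026 ] r 0.088 ang -162.56
white [385.6 221.1] [382 211  10  20 156] [ 0.4503 -0.0458  0.026 ] r 0.0758 ang 141.49
white [244.9 225.9] [240 216  11  20 155] [ 0.587  -0.1024  0.026 ] r 0.078 ang -6.91
white [334.  271.4] [323 268  21   9 152] [ 0.5224 -0.0165  0.026 ] r 0.0776 ang 80.48
white [326.1 300.7] [301 291  46  24 447] [0.5447 0.0122 0.026 ] r 0.1109 ang 71.55
pad [384.3 199.3] [ 361  177   50   49 1961] [ 0.4431 -0.0682  0.0275] r 0.071 ang 159.53
pad [246. 204.] [ 220  182   52   49 1913] [ 0.5747 -0.1229  0.0275] r 0.0716 ang -24.6
pad [316.1 267.1] [ 294  247   47   45 1574] [ 0.5378 -0.0297  0.0275] r 0.0693 ang 66.0
knob [318.7 206.5] [309 194  14  34  93] [ 0.504  -0.0976  0.072 ] r 0.0072 ang -140.69
```

Run:
```python
from h import *
plan(.5096,-.093,.047,157.4,40)
```

```text
[48.4, 1.0, -0.8, -0.5, 40, 48.4, 1.0, -0.8, -0.5, 40, 48.4, 1.0, -0.8, -0.5, 40, 48.4, 1.0, -0.8, -0.5, 40]
```

Request:
arm_command(
  commands=[45, 2, -1, -0.5, 40, 45, 1, -1, -0.5, 40, 0, 0, 0, 0, 40, 0, 0, 0, 0, 40],
)

```text
clock: 2.42
tool_pos: [0.5082, -0.0944, 0.1516]
orientation: [-119.3, 89.7, 36.9]
force: [0.2, 0.2, 0.3]
opening: 0.0529
```

Run:
```python
from h import *
print(pose()[:2]);plan(.5096,-.093,.047,157.4,40)
```

```text
(array([ 0.50823098, -0.09444331,  0.15161219]), np.float64(156.1477156090898))
[52.3, -0.9, -0.3, -0.63, 40, 52.3, -0.9, -0.3, -0.63, 40]
```

Request:
arm_command(
  commands=[50, -1, 0, -0.6, 40, 40, -1, 0, -0.6, 40, 12, 0, 0, 0, 40, 0, 0, 0, 0, 40],
)

```text
clock: 2.92
tool_pos: [0.5161, -0.0928, 0.0561]
orientation: [-145.4, 88.9, 11.9]
force: [-0.3, -0.4, 0.5]
opening: 0.0351
```

Request:
arm_command(
  commands=[0, 0, 0, 0, 0, 0, 0, 0, 0, 0, 0, 0, 0, 0, 0, 0, 0, 0, 0, 0, 0, 0, 0, 0, 0],
)

```text
clock: 3.55
tool_pos: [0.5109, -0.0902, 0.0579]
orientation: [-121.4, 89.1, 35.6]
force: [3.6, -2.5, -13.8]
opening: 0.0137
```

Request:
arm_command(
  commands=[0, 0, 0, 5, 0, 0, 0, 0, 10, 0, 0, 0, 0, 10, 0, 0, 0, 0, 10, 0, 0, 0, 0, 10, 0],
)

```text
clock: 4.18
tool_pos: [0.5127, -0.0919, 0.058]
orientation: [-86.2, 89.1, 24.6]
force: [4.5, -4.1, -13.3]
opening: 0.0139
```

Run:
```python
from h import *
print(pose()); s=cam('top'); 
for nm,lo,hi in [('red',(0,150,90),(8,255,255)),('white',(0,0,150),(180,60,255))]:
  for c,st in blobs(s,lo,hi,8)[0]:
    P=onz(s,[c],.026)[0]; d=np.hypot(P[0]-.5096,P[1]+.093)
    if d<.12: print(nm,P.round(4),d.round(3),ang(P,(.5096,-.093)))
```

```text
(array([ 0.51271571, -0.09194925,  0.05796768]), np.float64(110.82307117402513), {'clock': 4.175, 'joint_pos': array([ 11.2696313 ,  15.93290149, -31.34697897,  -0.32337373,
       -41.81190246, -80.20724599]), 'qvel': array([-1.94834928e-01,  1.04988362e-01, -4.33915317e-02,  3.76221096e-01,
        1.23641898e-01, -8.19355427e+01]), 'tau': array([  1.59919325, -49.89751339,  23.53732646,   4.77136239,
        -0.86338995,   2.01805405]), 'tool_pos': array([ 0.51271571, -0.09194925,  0.05796768]), 'orientation': array([-86.20579627,  89.06610672,  24.61727491]), 'force': array([  4.52967385,  -4.07198637, -13.29603741]), 'moment': array([-1.79218902, -1.12590778,  0.25910861]), 'opening': 0.013866603249237705})
red [ 0.4356 -0.1397  0.026 ] 0.087 -147.75529548983167
white [ 0.43   -0.0519  0.026 ] 0.09 152.69384321580617
```

Request:
arm_command(
  commands=[0, 0, 0, 8, 0, 0, 0, 0, 8, 0, 0, 0, 0, 0, 0, 0, 0, 0, 0, 0],
)

```text
clock: 4.72
tool_pos: [0.5129, -0.093, 0.0579]
orientation: [-71.5, 89.1, 22.4]
force: [2.5, 0.1, -12.0]
opening: 0.0137
```

```bash
cat >> h.py <<'E'
def marks(s,c=(.5096,-.093)):
    for nm,lo,hi,z in [('red',(0,150,90),(8,255,255),.026),('white',(0,0,150),(180,60,255),.026),('yel',(22,150,120),(34,255,255),.027)]:
      for p,st in blobs(s,lo,hi,8)[0]:
        P=onz(s,[p],z)[0]; d=np.hypot(P[0]-c[0],P[1]-c[1])
        if .084<d<.12: print(nm,st[4],P.round(4),d.round(4),ang(P,c).round(2))
E
python3 - <<'E'
from h import *
print(pose()[:2]); marks(cam('top')); marks(cam('wrist'))
E
```

```text
(array([ 0.51289442, -0.09299825,  0.05792936]), np.float64(93.94520962002741))
red 40 [ 0.4236 -0.1133  0.026 ] 0.0883 -166.74
red 677 [ 0.4248 -0.1137  0.026 ] 0.0873 -166.26
white 201 [ 0.4011 -0.092   0.026 ] 0.1085 179.49
white 18 [ 0.4055 -0.0951  0.026 ] 0.1041 -178.86
white 13 [ 0.4081 -0.1082  0.026 ] 0.1026 -171.48
white 77 [ 0.4131 -0.0991  0.026 ] 0.0967 -176.36
white 55 [ 0.4118 -0.082   0.026 ] 0.0984 173.59
white 56 [ 0.4094 -0.0581  0.026 ] 0.1061 160.82
white 13 [ 0.4158 -0.153   0.026 ] 0.1114 -147.39
white 46 [ 0.4195 -0.1327  0.026 ] 0.0984 -156.2
white 52 [ 0.4152 -0.0651  0.026 ] 0.0984 163.53
white 10 [ 0.411  -0.0462  0.026 ] 0.1092 154.61
white 79 [ 0.4293 -0.1468  0.026 ] 0.0967 -146.15
white 78 [ 0.4233 -0.0499  0.026 ] 0.0965 153.45
white 13 [ 0.4354 -0.1643  0.026 ] 0.1028 -136.14
white 42 [ 0.4386 -0.1613  0.026 ] 0.0985 -136.08
white 35 [ 0.4305 -0.0342  0.026 ] 0.0986 143.37
white 652 [ 0.4494 -0.029   0.026 ] 0.0879 133.27
white 14 [ 0.4522 -0.1786  0.026 ] 0.1031 -123.81
white 40 [ 0.4515 -0.1727  0.026 ] 0.0987 -126.07
white 64 [ 0.4672 -0.1799  0.026 ] 0.0967 -116.01
white 55 [ 0.4567 -0.0124  0.026 ] 0.0964 123.3
white 81 [ 0.4799 -0.1893  0.026 ] 0.1008 -107.15
white 34 [0.4609 0.0104 0.026 ] 0.1143 115.2
white 35 [ 0.4705 -0.0023  0.026 ] 0.0987 113.3
white 65 [ 0.4917 -0.2085  0.026 ] 0.1168 -98.81
white 12 [ 0.4914 -0.1978  0.026 ] 0.1063 -99.85
white 15 [0.4866 0.0047 0.026 ] 0.1004 103.25
white 18 [0.5039 0.0063 0.026 ] 0.0995 93.3
white 420 [0.527  0.0153 0.026 ] 0.1097 80.89
yel 332 [4.406e-01 2.000e-04 2.700e-02] 0.116 126.52
```

Request:
arm_command(
  commands=[0, 0, 0, 6.7, 0, 0, 0, 0, 0, 0, 0, 0, 0, 0, 0],
)

```text
clock: 5.2
tool_pos: [0.5129, -0.0933, 0.0579]
orientation: [-67.2, 89.1, 20.3]
force: [2.4, -1.6, -11.9]
opening: 0.0133
```

```bash
sed -i "s/blobs(s,lo,hi,8)/blobs(s,lo,hi,150)/" h.py
python3 - <<'E'
from h import *
print(pose()[:2]); marks(cam('wrist'))
E
```

```text
(array([ 0.51290314, -0.09329782,  0.05794226]), np.float64(87.47989665140284))
red 685 [ 0.4229 -0.1043  0.026 ] 0.0874 -172.56
white 211 [ 0.4012 -0.0908  0.026 ] 0.1084 178.84
white 665 [ 0.4568 -0.0228  0.026 ] 0.0879 126.95
white 990 [0.5314 0.0147 0.026 ] 0.1099 78.55
yel 294 [4.402e-01 2.000e-04 2.700e-02] 0.1163 126.67
```

Request:
arm_command(
  commands=[0, 0, 0, 0, 40, 0, 0, 0, 0, 40, 0, 0, 0, 0, 40, -40, 0, 0, 0, 40, -60, 0, 0, 0, 100],
)

```text
clock: 5.88
tool_pos: [0.5106, -0.0937, 0.1592]
orientation: [-65.8, 89.3, 21.9]
force: [2.1, 0.1, 0.0]
opening: 0.0402
```

Request:
arm_command(
  commands=[-60, 20, 0, 0, 100, -35, 20, 0, 0, 100, 0, 0, 0, 0, 100, 0, 0, 0, 0, 100],
)

```text
clock: 6.38
tool_pos: [0.4712, -0.0924, 0.2618]
orientation: [-73.9, 88.6, 13.9]
force: [0.1, 0.6, -0.7]
opening: 0.0793
```

Run:
```python
from h import *
print(pose()[:2]); s=cam('wrist'); marks(s); cv2.imwrite('pics/w2.png',s['frame'])
for nm,lo,hi,z in [('lug',(0,150,60),(8,255,255),.050),('pad',(9,90,120),(20,220,255),.0275)]:
  for p,st in blobs(s,lo,hi,60)[0]:
    P=onz(s,[p],z)[0]; d=np.hypot(P[0]-.5096,P[1]+.093)
    if d<.12: print(nm,st,P.round(4),d.round(4),ang(P,(.5096,-.093)).round(2))
```

```text
(array([ 0.47122547, -0.09242149,  0.26178428]), np.float64(87.8022749106753))
white 150 [ 0.4569 -0.0232  0.026 ] 0.0875 127.04
white 675 [0.5412 0.0131 0.026 ] 0.1107 73.41
lug [300 140   9  32 135] [ 0.4209 -0.1033  0.05  ] 0.0893 -173.4
lug [243 234  14  10 137] [ 0.5042 -0.1647  0.05  ] 0.0719 -94.34
lug [379 235  14  11 137] [ 0.511  -0.0207  0.05  ] 0.0723 88.88
lug [310 296  11  14 128] [ 0.5821 -0.0986  0.05  ] 0.0727 -4.41
pad [ 230  213   47   43 1623] [ 0.5041 -0.1641  0.0275] 0.0713 -94.4
pad [ 359  214   47   43 1614] [ 0.5109 -0.0214  0.0275] 0.0716 88.98
pad [ 296  274   43   39 1292] [ 0.579  -0.0977  0.0275] 0.0695 -3.85
```

View pics/w2.png

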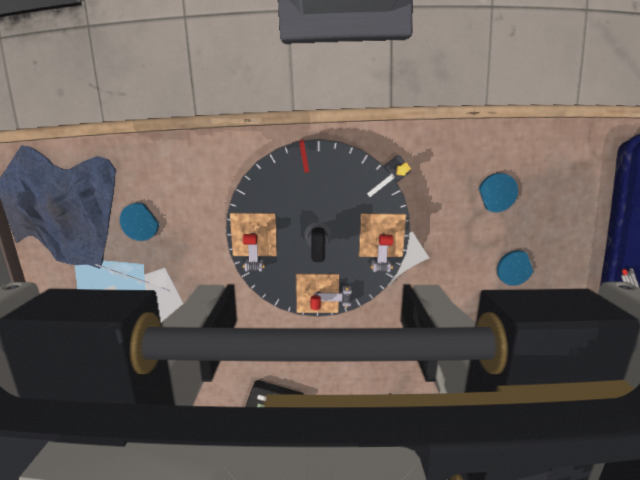

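The view shows white at the pointer (127.0° vs 126.7°), all three lugs, and the blanks at (139,222), (499,192) and (515,268). Next I'll open clip 0.

```bash
cat >> h.py <<'E'
from scipy.spatial.transform import Rotation as Ro
def plan(x,y,z,a,op,step=55,dt=9):
    p,a0,o=pose(); d=(np.array([x,y,z])-p)*1000; t=(a-a0+180)%360-180
    n=int(max(1,np.ceil(max(np.linalg.norm(d)/step,abs(t)/dt)))); R0=Ro.from_euler('xyz',o['orientation'],degrees=True); out=[]
    for i in range(n):
        R=R0*Ro.from_rotvec([-np.radians(t)*i/n,0,0]); out+=[float(round(v,1)) for v in R.inv().apply(d/n)]+[float(round(-t/n,1)),op]
    print(p.round(4),round(float(a0),1),'op',round(o['opening'],4),'F',o['force'].round(1))
    for i in range(0,n,5): print(out[25*(i//5):25*(i//5)+25])
E
python3 - <<'E'
from h import *
plan(.5111,-.0208,.10,87.2,40)
E
```

```text
[ 0.4714 -0.0925  0.2618] 87.8 op 0.0835 F [ 0.2 -0.4  0.6]
[40.8, -8.3, 18.0, 0.2, 40, 40.8, -8.3, 18.1, 0.2, 40, 40.8, -8.2, 18.1, 0.2, 40, 40.8, -8.2, 18.1, 0.2, 40]
```

Request:
arm_command(
  commands=[41, -8, 18, 0.2, 40, 41, -8, 18, 0.2, 40, 41, -8, 18, 0.2, 40, 41, -8, 18, 0.2, 40, 0, 0, 0, 0, 40],
)

```text
clock: 7.05
tool_pos: [0.5102, -0.0204, 0.0892]
orientation: [-79.6, 89.1, 7.3]
force: [0.3, -0.2, 0.3]
opening: 0.0431
```

Run:
```python
from h import *
plan(.5111,-.0208,.041,87.2,40)
```

```text
[ 0.5102 -0.0204  0.0892] 86.9 op 0.0431 F [ 0.3 -0.2  0.3]
[48.2, -0.2, -0.5, -0.3, 40]
```

Request:
arm_command(
  commands=[25, 0, -0.5, 0, 35, 20, 0, 0, 0, 35, 4, 0, 0, 0, 35, 0, 0, 0, 0, 35, 0, 0, 0, 0, 35],
)

```text
clock: 7.68
tool_pos: [0.5123, -0.0219, 0.0408]
orientation: [-84.9, 89.1, 2.1]
force: [-0.2, -0.0, -0.1]
opening: 0.0307
```

Request:
arm_command(
  commands=[0, 0, 0, 0, 0, 0, 0, 0, 0, 0, 0, 0, 0, 0, 0, 0, 0, 0, 0, 0, 0, 0, 0, 0, 0],
)

```text
clock: 8.3
tool_pos: [0.5133, -0.0213, 0.0427]
orientation: [-81.2, 88.9, 5.8]
force: [-0.5, 0.9, -0.8]
opening: 0.0136
```

Request:
arm_command(
  commands=[-13, -9, 0, 0, 0, -10, -13, 0, 0, 0, -4, -15, 0, 0, 0, 3, -16, 0, 0, 0, 4, -8, 0, 0, 0],
)

```text
clock: 8.93
tool_pos: [0.5723, -0.0241, 0.0599]
orientation: [-71.4, 89.4, 15.6]
force: [-1.8, 2.7, -2.6]
opening: 0.0139
```

Run:
```python
from h import *
p=pose(); print(p[0]-[.5133,-.0213,.0427],p[2]['force'],p[2]['opening'])
```

```text
[ 0.05904816 -0.00284975  0.01715393] [-1.81097321  2.70664178 -2.56139218] 0.013867686256132893
```

Request:
arm_command(
  commands=[0, 0, 0, 0, 40, 0, 0, 0, 0, 40, 0, 0, 0, 0, 40, -50, 0, 0, 0, 40, -50, 20, 0, 0, 40],
)

```text
clock: 9.55
tool_pos: [0.5514, -0.0245, 0.1597]
orientation: [-87.6, 89.6, -0.6]
force: [0.1, 1.0, 0.5]
opening: 0.0348
```

Run:
```python
from h import *
plan(.5042,-.1648,.10,87.2,40)
```

```text
[ 0.5514 -0.0245  0.1597] 86.9 op 0.0348 F [0.1 1.  0.5]
[19.8, 13.3, -47.6, -0.1, 40, 19.8, 13.4, -47.5, -0.1, 40, 19.8, 13.5, -47.5, -0.1, 40]
```

Request:
arm_command(
  commands=[15, 13, -47, 0, 40, 20, 13, -47, 0, 40, 20, 13, -47, 0, 40, 0, 0, 0, 0, 40],
)

```text
clock: 10.05
tool_pos: [0.5078, -0.1654, 0.1111]
orientation: [-83.7, 88.7, 3.5]
force: [-0.8, 0.6, 0.6]
opening: 0.0349
```

Run:
```python
from h import *
plan(.5035,-.1648,.041,87.2,40)
```

```text
[ 0.5078 -0.1654  0.1111] 87.2 op 0.0349 F [-0.8  0.6  0.6]
[35.0, 3.0, 0.1, -0.0, 40, 35.0, 3.0, 0.1, -0.0, 40]
```

Request:
arm_command(
  commands=[33, 3, 0, 0, 35, 31, 3, 0, 0, 35, 5, 1, 0, 0, 35, 0, 0, 0, 0, 35],
)

```text
clock: 10.55
tool_pos: [0.5061, -0.1646, 0.0447]
orientation: [-86.3, 88.2, 1.0]
force: [0.0, 0.6, 0.2]
opening: 0.0308
```

Request:
arm_command(
  commands=[0, 0, 0, 0, 0, 0, 0, 0, 0, 0, 0, 0, 0, 0, 0, 0, 0, 0, 0, 0, 0, 0, 0, 0, 0],
)

```text
clock: 11.18
tool_pos: [0.5085, -0.1652, 0.0487]
orientation: [-88.4, 87.8, -1.1]
force: [0.2, -1.7, -0.7]
opening: 0.0134
```

Request:
arm_command(
  commands=[0, 0, 0, 0, 35, 4, 2, 0, 0, 35, 6, 2, 0, 0, 35, 1, 1, 0, 0, 35],
)

```text
clock: 11.68
tool_pos: [0.5039, -0.1645, 0.0369]
orientation: [-87.7, 87.8, -0.4]
force: [0.4, 0.3, -0.1]
opening: 0.0307
```

Request:
arm_command(
  commands=[0.5, 0.5, 0, 0, 0, 0.5, 0.5, 0, 0, 0, 0.5, 0.5, 0, 0, 0, 0.5, 0.5, 0, 0, 0],
)

```text
clock: 12.18
tool_pos: [0.5024, -0.1649, 0.0349]
orientation: [-88.7, 87.8, -1.4]
force: [1.2, -1.3, -0.3]
opening: 0.0134
```

Request:
arm_command(
  commands=[-13, -9, 0, 0, 0, -10, -13, 0, 0, 0, -4, -15, 0, 0, 0, 3, -16, 0, 0, 0, 4, -9, 0, 0, 0],
)

```text
clock: 12.8
tool_pos: [0.5602, -0.1683, 0.0536]
orientation: [-86.4, 88.4, 0.7]
force: [-3.3, -0.5, -4.5]
opening: 0.0133
```

Run:
```python
from h import *
p=pose(); print(p[0]-[.5024,-.1649,.0349],p[2]['force'],p[2]['opening'])
```

```text
[ 0.05777183 -0.003431    0.01869885] [-3.29471597 -0.50206791 -4.54857798] 0.013263867883092532
```

Request:
arm_command(
  commands=[0, 0, 0, 0, 40, 0, 0, 0, 0, 40, 0, 0, 0, 0, 40, -60, 0, 0, 0, 40, -50, 0, 0, 0, 40],
)

```text
clock: 13.42
tool_pos: [0.5566, -0.1675, 0.1634]
orientation: [-86.0, 88.6, 1.2]
force: [1.8, 0.5, -0.9]
opening: 0.0348
```

Run:
```python
from h import *
plan(.5815,-.0986,.12,177,40)
```

```text
[ 0.5566 -0.1675  0.1634] 87.2 op 0.0348 F [ 1.8  0.5 -0.9]
[4.4, -2.0, 7.0, -9.0, 40, 4.4, -3.1, 6.6, -9.0, 40, 4.4, -4.1, 6.0, -9.0, 40, 4.4, -5.0, 5.3, -9.0, 40, 4.4, -5.8, 4.5, -9.0, 40]
[4.4, -6.4, 3.5, -9.0, 40, 4.4, -6.9, 2.5, -9.0, 40, 4.4, -7.2, 1.4, -9.0, 40, 4.4, -7.3, 0.2, -9.0, 40, 4.4, -7.2, -0.9, -9.0, 40]
```

Request:
arm_command(
  commands=[4, -2, 7, -9, 40, 4, -3, 6.5, -9, 40, 4, -4, 6, -9, 40, 4, -5, 5, -9, 40, 4, -6, 4.5, -9, 40],
)

```text
clock: 14.05
tool_pos: [0.5727, -0.1322, 0.1531]
orientation: [-132.4, 87.6, 1.2]
force: [0.4, 0.1, -0.9]
opening: 0.0351
```

Request:
arm_command(
  commands=[4, -6.5, 3.5, -9, 40, 4, -7, 2.5, -9, 40, 4, -7, 1.5, -9, 40, 4, -7, 0, -9, 40, 4, -7, -1, -9, 40],
)

```text
clock: 14.68
tool_pos: [0.5852, -0.0958, 0.1364]
orientation: [-178.0, 87.2, 2.2]
force: [0.2, -1.0, -0.6]
opening: 0.035
```

Request:
arm_command(
  commands=[0, 0, 0, 0, 40],
)

```text
clock: 14.8
tool_pos: [0.5852, -0.0954, 0.1367]
orientation: [-177.8, 87.2, 2.4]
force: [0.6, -0.5, 1.0]
opening: 0.035
```

Run:
```python
from h import *
plan(.5815,-.0986,.07,177,40)
```

```text
[ 0.5852 -0.0954  0.1367] -179.8 op 0.035 F [ 0.6 -0.5  1. ]
[33.2, 1.6, 3.5, 1.6, 40, 33.2, 1.7, 3.5, 1.6, 40]
```

Request:
arm_command(
  commands=[33, 1.5, 3.5, 1.6, 35, 33, 1.5, 3.5, 1.6, 35, 15, 1, 0, 0, 35, 14, 0, 0, 0, 35, 0, 0, 0, 0, 35],
)

```text
clock: 15.42
tool_pos: [0.5855, -0.0995, 0.0427]
orientation: [-173.7, 86.7, 2.5]
force: [-0.6, 0.3, 0.5]
opening: 0.0304
```

Run:
```python
from h import *
plan(.5815,-.0986,.039,177,40)
```

```text
[ 0.5855 -0.0995  0.0427] 176.2 op 0.0304 F [-0.6  0.3  0.5]
[3.5, -0.7, 4.3, -0.8, 40]
```

Request:
arm_command(
  commands=[3, 0, 4, 0, 35, 0, 0, 1, 0, 0, 0, 0, 0, 0, 0, 0, 0, 0, 0, 0, 0, 0, 0, 0, 0],
)

```text
clock: 16.05
tool_pos: [0.5819, -0.0989, 0.0418]
orientation: [-173.5, 86.5, 2.8]
force: [-0.6, 0.8, -1.0]
opening: 0.0134
```

Request:
arm_command(
  commands=[0, 0, 0, 0, 0],
)

```text
clock: 16.18
tool_pos: [0.5819, -0.0989, 0.0418]
orientation: [-173.5, 86.5, 2.8]
force: [0.0, -0.0, -0.4]
opening: 0.0131
```

Request:
arm_command(
  commands=[-13, -9, 0, 0, 0, -10, -13, 0, 0, 0, -4, -15, 0, 0, 0, 3, -16, 0, 0, 0, 4, -9, 0, 0, 0],
)

```text
clock: 16.8
tool_pos: [0.5817, -0.0358, 0.0602]
orientation: [-176.4, 87.0, -0.2]
force: [-13.8, -25.1, 28.8]
opening: 0.0134
```

Run:
```python
from h import *
p=pose(); print(p[0]-[.5819,-.0989,.0418],p[2]['force'],p[2]['opening'])
```

```text
[-0.00022152  0.06309247  0.01844742] [-13.82268241 -25.09325495  28.76581011] 0.013449291079013043
```

Request:
arm_command(
  commands=[0, 0, 0, 0, 40, 0, 0, 0, 0, 40, 0, 0, 0, 0, 40, -60, 0, 0, 0, 40, -60, 0, 20, 0, 40],
)

```text
clock: 17.42
tool_pos: [0.5527, -0.0346, 0.1792]
orientation: [176.6, 87.6, -7.1]
force: [1.5, 0.3, 0.7]
opening: 0.0348
```

Request:
arm_command(
  commands=[-40, 0, 40, 0, 60, -40, 30, 40, 0, 60, 0, 30, 0, 0, 60, 0, 0, 0, 0, 60],
)

```text
clock: 17.92
tool_pos: [0.4662, -0.0858, 0.2637]
orientation: [-176.0, 86.8, 0.5]
force: [-0.1, 0.2, -0.5]
opening: 0.0528
```

Run:
```python
from h import *
p=pose();print(p[:2],p[2]['orientation'],p[2]['joint_pos']); s=cam('wrist'); marks(s); marks(cam('top')); cv2.imwrite('pics/w3.png',s['frame'])
for p,st in blobs(s,(85,120,60),(105,255,255),200)[0]: print(st,onz(s,[p],.0065).round(4))
```

```text
(array([ 0.46623601, -0.08578757,  0.26366936]), np.float64(176.4780470502924)) [-176.01355973   86.77152696    0.46448732] [ 14.10194349  -2.37980101 -22.75031321   0.82967238 -66.49404759
 -17.93398843]
white 339 [0.5394 0.0153 0.026 ] 0.1123 74.6
white 338 [0.5478 0.0145 0.026 ] 0.114 70.45
[275   0  41  17 430] [[ 0.4946 -0.291   0.0065]]
[248 362  34  28 709] [[0.5695 0.1496 0.0065]]
```

View pics/w3.png

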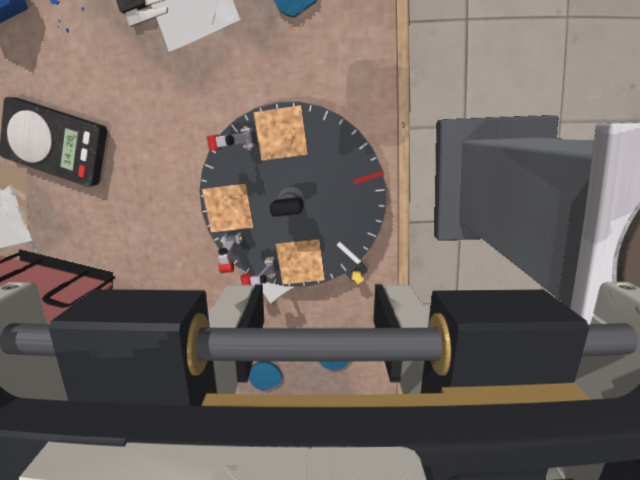

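All clips are open. The white line at (349,252) looks slightly off the pointer at (358,277), so I'll measure it.

```bash
sed -i "s/blobs(s,lo,hi,150)/blobs(s,lo,hi,amin)/; s/def marks(s,c=(.5096,-.093))/def marks(s,c=(.5096,-.093),amin=70)/" h.py
cat >> h.py <<'E'
def pads(s,c=(.5096,-.093),amin=700):
    for p,st in blobs(s,(9,90,120),(20,220,255),amin)[0]:
        P=onz(s,[p],.0275)[0]; d=np.hypot(P[0]-c[0],P[1]-c[1])
        if d<.1: print('pad',st,P.round(4),d.round(4),ang(P,c).round(2))
E
python3 - <<'E'
from h import *
s=cam('wrist'); marks(s); pads(s); print(plate(s,np.array([.5096,-.093]))[0])
t=cam('top'); marks(t,amin=8); pads(t,amin=60)
E
```

```text
red 112 [ 0.5897 -0.1603  0.026 ] 0.1047 -40.04
red 128 [ 0.4249 -0.1139  0.026 ] 0.0873 -166.16
red 113 [ 0.5935 -0.0173  0.026 ] 0.113 42.08
red 90 [ 0.5716 -0.0019  0.026 ] 0.1102 55.77
white 80 [ 0.54   -0.2008  0.026 ] 0.112 -74.24
white 86 [ 0.5803 -0.1613  0.026 ] 0.0983 -44.02
white 134 [ 0.4494 -0.0297  0.026 ] 0.0874 133.58
white 83 [ 0.5962 -0.0282  0.026 ] 0.1082 36.82
white 425 [0.5428 0.0126 0.026 ] 0.1107 72.53
yel 75 [4.405e-01 1.000e-04 2.700e-02] 0.1159 126.6
pad [ 254  105   54   55 2329] [ 0.5147 -0.1652  0.0275] 0.0724 -85.97
pad [ 203  183   51   49 1916] [ 0.5814 -0.0887  0.0275] 0.0719 3.44
pad [ 276  239   49   45 1760] [ 0.5049 -0.0217  0.0275] 0.0714 93.79
[ 0.50978171 -0.0931881   0.10284732  0.1       ]
red 19 [ 0.581  -0.0285  0.026 ] 0.0962 42.1
red 29 [ 0.5786 -0.1618  0.026 ] 0.0974 -44.9
red 30 [ 0.5607 -0.0139  0.026 ] 0.0942 57.13
white 337 [0.5477 0.0145 0.026 ] 0.1141 70.49
white 21 [ 0.5683 -0.1628  0.026 ] 0.0913 -49.93
white 20 [ 0.5498 -0.0144  0.026 ] 0.0883 62.93
pad [286 220  26  11 228] [ 0.5971 -0.0886  0.0275] 0.0876 2.86
pad [323 254  27  26 637] [ 0.5138 -0.1647  0.0275] 0.0718 -86.66
pad [252 258  18  18 204] [ 0.5148 -0.0079  0.0275] 0.0853 86.53
```

Run:
```python
from h import *
plan(.5096,-.093,.13,93.4,40)
```

```text
[ 0.4668 -0.0848  0.2624] 176.6 op 0.0524 F [-0.3 -0.4 -0.4]
[13.5, 0.6, -3.6, 8.3, 40, 13.5, 0.1, -3.7, 8.3, 40, 13.5, -0.5, -3.6, 8.3, 40, 13.5, -1.0, -3.5, 8.3, 40, 13.5, -1.5, -3.3, 8.3, 40]
[13.5, -2.0, -3.1, 8.3, 40, 13.5, -2.4, -2.8, 8.3, 40, 13.5, -2.8, -2.4, 8.3, 40, 13.5, -3.1, -2.0, 8.3, 40, 13.5, -3.3, -1.5, 8.3, 40]
```

Request:
arm_command(
  commands=[13.5, 0.5, -3.5, 8.3, 40, 13.5, 0, -3.5, 8.3, 40, 13.5, -0.5, -3.5, 8.3, 40, 13.5, -1, -3.5, 8.3, 40, 13.5, -1.5, -3.5, 8.3, 40],
)

```text
clock: 18.75
tool_pos: [0.4897, -0.0853, 0.1916]
orientation: [-134.6, 87.2, -0.6]
force: [0.9, 0.2, 0.6]
opening: 0.0356
```

Request:
arm_command(
  commands=[13.5, -2, -3, 8.3, 40, 13.5, -2.5, -3, 8.3, 40, 13.5, -3, -2.5, 8.3, 40, 13.5, -3, -2, 8.3, 40, 13.5, -3, -1.5, 8.3, 40],
)

```text
clock: 19.38
tool_pos: [0.5115, -0.0864, 0.1184]
orientation: [-93.3, 87.6, -2.0]
force: [-0.1, -0.1, 0.1]
opening: 0.0349
```

Run:
```python
from h import *
plan(.5096,-.093,.052,93.4,40); print(get_obs()['orientation'])
```

```text
[ 0.5115 -0.0864  0.1184] 91.3 op 0.0349 F [-0.1 -0.1  0.1]
[33.1, 2.4, -3.2, -1.0, 40, 33.1, 2.5, -3.2, -1.0, 40]
[-93.26237441  87.63721407  -1.95805176]
```

Request:
arm_command(
  commands=[33, 3, -3.5, -1, 40, 33, 3, -3, -1, 40, 4, 1, 0, 0, 40, 0, 0, 0, 0, 40],
)

```text
clock: 19.88
tool_pos: [0.508, -0.0911, 0.0437]
orientation: [-97.4, 87.9, -4.0]
force: [-0.2, -0.8, 0.6]
opening: 0.035
```

Request:
arm_command(
  commands=[0, 0, 0, 0, 0, 0, 0, 0, 0, 0, 0, 0, 0, 0, 0, 0, 0, 0, 0, 0, 0, 0, 0, 0, 0],
)

```text
clock: 20.5
tool_pos: [0.509, -0.0932, 0.0454]
orientation: [-100.2, 87.8, -6.9]
force: [2.7, -0.9, -11.2]
opening: 0.0185
```

Run:
```python
from h import *
print(pose()); s=cam('wrist'); marks(s,amin=150)
```

```text
(array([ 0.50904185, -0.09323872,  0.04541431]), np.float64(93.33237845526259), {'clock': 20.5, 'joint_pos': array([ 11.92998558,  15.97892936, -34.27807087,   1.16385719,
       -37.66166596, -99.50604908]), 'qvel': array([ 0.02088428, -0.07961459,  0.00223965, -0.25325799,  0.17426077,
       -0.08231444]), 'tau': array([  0.1504837 , -47.62615085,  21.59901023,   5.38081437,
        -0.79855822,  -0.06520155]), 'tool_pos': array([ 0.50904185, -0.09323872,  0.04541431]), 'orientation': array([-100.22174471,   87.79518706,   -6.88936626]), 'force': array([  2.69685119,  -0.9469208 , -11.18905014]), 'moment': array([-0.18001396, -0.77110189,  0.07682998]), 'opening': 0.018497287389352107})
red 794 [ 0.4248 -0.1141  0.026 ] 0.0874 -166.03
white 1423 [ 0.399  -0.1021  0.026 ] 0.111 -175.32
white 215 [ 0.4114 -0.1553  0.026 ] 0.1163 -147.62
white 744 [ 0.449  -0.0291  0.026 ] 0.088 133.48
yel 302 [4.401e-01 2.000e-04 2.700e-02] 0.1162 126.74
```

Request:
arm_command(
  commands=[-6, 0, 0, 0, 10, 0, 0, 0, 0, 0, 0, 0, 0, 0, 0, 0, 0, 0, 6.8, 0, 0, 0, 0, 0, 0],
)

```text
clock: 21.18
tool_pos: [0.5072, -0.0931, 0.0502]
orientation: [-94.0, 88.0, -7.6]
force: [3.0, -3.7, -11.2]
opening: 0.0134
```

Run:
```python
from h import *
p=pose();print(p[:2],p[2]['opening']); s=cam('wrist'); marks(s,amin=250)
```

```text
(array([ 0.5071629 , -0.09308151,  0.0502285 ]), np.float64(86.42688224447852)) 0.013411408587577774
red 752 [ 0.4227 -0.1025  0.026 ] 0.0874 -173.79
white 967 [ 0.3989 -0.0984  0.026 ] 0.1108 -177.2
white 711 [ 0.4582 -0.0216  0.026 ] 0.088 125.74
white 955 [0.5298 0.0151 0.026 ] 0.11 79.4
yel 389 [4.402e-01 3.000e-04 2.700e-02] 0.1163 126.66
```

Request:
arm_command(
  commands=[0, 0, 0, -1, 0, 0, 0, 0, 0, 0],
)

```text
clock: 21.48
tool_pos: [0.5072, -0.0932, 0.0503]
orientation: [-95.0, 88.0, -7.3]
force: [2.6, -1.1, -10.5]
opening: 0.0138
```

Run:
```python
from h import *
p=pose();print(p[:2],p[2]['opening']); s=cam('wrist'); marks(s,amin=250)
```

```text
(array([ 0.50719878, -0.09315135,  0.05025358]), np.float64(87.72869197794773)) 0.01377728667463643
red 750 [ 0.4229 -0.1046  0.026 ] 0.0874 -172.41
white 1038 [ 0.3989 -0.0989  0.026 ] 0.1108 -176.97
white 711 [ 0.4565 -0.0229  0.026 ] 0.088 127.11
white 851 [0.5292 0.0154 0.026 ] 0.1102 79.78
yel 487 [ 0.4404 -0.      0.027 ] 0.1159 126.64
```

Request:
arm_command(
  commands=[0, 0, 0, 0.4, 0, 0, 0, 0, 0, 40, 0, 0, 0, 0, 40, -50, 0, 0, 0, 40, -50, 0, 0, 0, 90],
)

```text
clock: 22.15
tool_pos: [0.5027, -0.0928, 0.1516]
orientation: [-99.1, 88.2, -11.7]
force: [0.6, -0.5, -0.5]
opening: 0.0402
```

Run:
```python
from h import *
s=cam('wrist'); marks(s,amin=200)
plan(.53,-.3046,.19,87,90)
```

```text
red 294 [ 0.4229 -0.1046  0.026 ] 0.0875 -172.36
white 364 [ 0.4567 -0.0223  0.026 ] 0.0882 126.81
white 299 [ 0.5166 -0.1943  0.026 ] 0.1015 -86.03
white 1006 [0.5368 0.0141 0.026 ] 0.1105 75.72
[ 0.5059 -0.0929  0.1585] 87.5 op 0.044 F [ 3.  -0.4  7.2]
[-7.3, -8.6, -52.6, 0.1, 90, -7.3, -8.7, -52.6, 0.1, 90, -7.3, -8.8, -52.6, 0.1, 90, -7.3, -9.0, -52.6, 0.1, 90]
```

Request:
arm_command(
  commands=[-7, -9, -52, 0, 90, -7, -9, -52, 0, 90, -7, -9, -53, 0, 90, -7, -9, -53, 0, 90, 0, 0, 0, 0, 90],
)

```text
clock: 22.82
tool_pos: [0.5361, -0.3096, 0.1974]
orientation: [-97.0, 87.0, -9.0]
force: [-0.2, 0.1, -0.3]
opening: 0.0785
```

```bash
cat >> h.py <<'E'
def blank(s,near,z=.0065,md=.06):
    "centre of circle, flat direction normal (deg), bbox centre"
    m=blobs(s,(85,110,50),(108,255,255),150)[1]
    best=None
    for cn in cv2.findContours(m,0,cv2.CHAIN_APPROX_NONE)[0]:
        if cv2.contourArea(cn)<150: continue
        P=onz(s,cn.reshape(-1,2),z)[:,:2]; d=np.hypot(*(P.mean(0)-near))
        if d<md and (best is None or d<best[0]): best=(d,P)
    P=best[1]; q=circ(P,.0230)[:2]
    t=np.arange(0,360,2); h=[((P-q)@[np.cos(np.radians(k)),np.sin(np.radians(k))]).max() for k in t]
    k=t[np.argmin(h)]; n=np.array([np.cos(np.radians(k)),np.sin(np.radians(k))])
    print('blank circ',q.round(4),'flat normal',k,'h',round(min(h)*1e3,1),'hmed',round(np.median(h)*1e3,1),'bbox c',(q-.002*n).round(4)); return q,k
E
python3 - <<'E'
from h import *
p=pose();print(p[:2]); s=cam('wrist'); blank(s,(.4911,-.3046)); cv2.imwrite('pics/w4.png',s['frame'])
E
```

```text
(array([ 0.53608924, -0.30962531,  0.19744781]), np.float64(87.92535153001182))
blank circ [ 0.492  -0.3048] flat normal 120 h 18.4 hmed 22.1 bbox c [ 0.493  -0.3065]
```

View pics/w4.png

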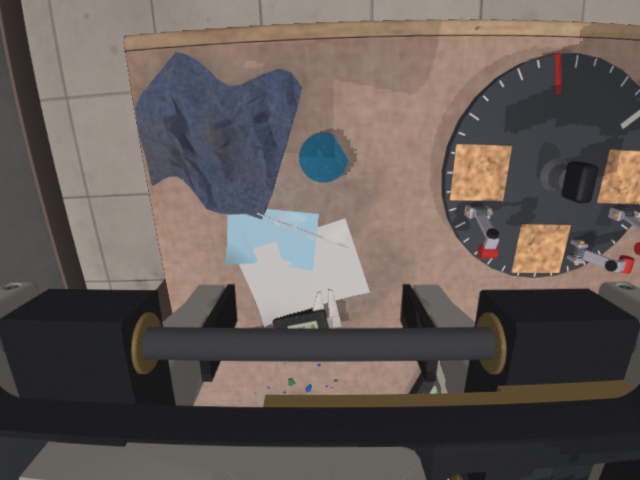

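Run:
```python
from h import *
plan(.493,-.3065,.05,120,100)
```

```text
[ 0.5357 -0.3081  0.1972] 88.0 op 0.0787 F [ 0.9  0.5 -0.1]
[36.2, 12.6, 0.2, -8.0, 100, 36.2, 12.4, 2.0, -8.0, 100, 36.2, 12.0, 3.7, -8.0, 100, 36.2, 11.4, 5.3, -8.0, 100]
```

Request:
arm_command(
  commands=[36, 12.5, 0, -8, 100, 36, 12.5, 2, -8, 100, 36, 12, 3.5, -8, 100, 33, 11.5, 5.5, -8, 100, 0, 0, 0, 0, 100],
)

```text
clock: 23.5
tool_pos: [0.4926, -0.303, 0.0528]
orientation: [-129.5, 86.8, -8.4]
force: [0.3, -0.3, 0.7]
opening: 0.0878
```

Run:
```python
from h import *
plan(.493,-.3065,.003,120,100); print(get_obs()['orientation'])
```

```text
[ 0.4926 -0.303   0.0528] 121.2 op 0.0878 F [ 0.3 -0.3  0.7]
[49.7, 3.7, -1.4, 1.2, 100]
[-129.51491811   86.75123345   -8.36391576]
```

Request:
arm_command(
  commands=[20, 1.5, -0.7, 0.6, 100, 20, 1.5, -0.7, 0.6, 100, 0, 0, 0, 0, 100, 0, 0, 0, 0, 100],
)

```text
clock: 24.0
tool_pos: [0.4996, -0.3053, 0.0194]
orientation: [-129.7, 86.2, -10.1]
force: [0.1, 0.1, 0.8]
opening: 0.0876
```

Run:
```python
from h import *
plan(.493,-.3065,.003,120,100)
```

```text
[ 0.4996 -0.3053  0.0194] 119.6 op 0.0876 F [0.1 0.1 0.8]
[16.0, 7.1, 2.9, -0.4, 100]
```

Request:
arm_command(
  commands=[10, 4.5, 2, 0, 100, 5, 3, 1, 0, 100, 0, 0, 0, 0, 100],
)

```text
clock: 24.38
tool_pos: [0.4933, -0.3067, 0.0052]
orientation: [-129.9, 86.0, -10.3]
force: [-0.3, 0.5, 1.1]
opening: 0.088
```

Run:
```python
from h import *
plan(.493,-.3065,.003,120,100);print(get_obs()['orientation'])
```

```text
[ 0.4933 -0.3067  0.0052] 119.6 op 0.088 F [-0.3  0.5  1.1]
[2.2, 0.3, 0.5, -0.4, 100]
[-129.85483455   86.02282725  -10.30382659]
```

Request:
arm_command(
  commands=[2, 0.3, 0, 0, 0, 0.3, 0.3, 0, 0, 0, 0.3, 0.3, 0, 0, 0, 0.3, 0.3, 0, 0, 0, 0.3, 0.3, 0, 0, 0],
)

```text
clock: 25.0
tool_pos: [0.4924, -0.3078, 0.002]
orientation: [-130.0, 86.0, -10.4]
force: [-0.0, 0.7, 0.9]
opening: 0.0433
```

Request:
arm_command(
  commands=[0, 0, 0, 0, 0, 0, 0, 0, 0, 0],
)

```text
clock: 25.25
tool_pos: [0.4923, -0.3078, 0.0019]
orientation: [-129.9, 86.0, -10.4]
force: [-0.0, 0.0, 0.3]
opening: 0.0397
```

Run:
```python
from h import *
plan(.5061,-.1649,.13,87,0,step=45)
```

```text
[ 0.4923 -0.3078  0.0019] 119.5 op 0.0397 F [-0.   0.   0.3]
[-25.7, -17.8, 22.4, 6.5, 0, -25.7, -15.2, 24.2, 6.5, 0, -25.7, -12.4, 25.8, 6.5, 0, -25.7, -9.4, 27.0, 6.5, 0, -25.7, -6.2, 27.9, 6.5, 0]
```

Request:
arm_command(
  commands=[-40, -1, 0, 0, 0, -45, -17, 22, 6.5, 0, -25, -15, 24, 6.5, 0, -15, -12, 26, 6.5, 0, -5, -9, 27, 6.5, 0],
)

```text
clock: 25.88
tool_pos: [0.5012, -0.192, 0.1347]
orientation: [-102.4, 86.1, -9.9]
force: [0.1, -0.6, -0.1]
opening: 0.0399
```

Run:
```python
from h import *
plan(.5061,-.1649,.13,87,0,step=45)
w=cam('wrist')['frame'][:,150:490]; t=cam('top')['frame'][200:340,300:460]; s=cam('scene')['frame'][180:400,250:480]
t=cv2.resize(t,None,fx=2,fy=2); s=cv2.resize(s,None,fx=1.4,fy=1.4)
c=np.zeros((600,700,3),'u1'); c[:480,:340]=w; c[:280,350:670]=t; c[285:285+s.shape[0],350:350+s.shape[1]]=s; cv2.imwrite('pics/c5.png',c)
```

```text
[ 0.5012 -0.192   0.1347] 92.6 op 0.0399 F [ 0.1 -0.6 -0.1]
[4.7, -5.8, 27.0, 5.6, 0]
```

View pics/c5.png

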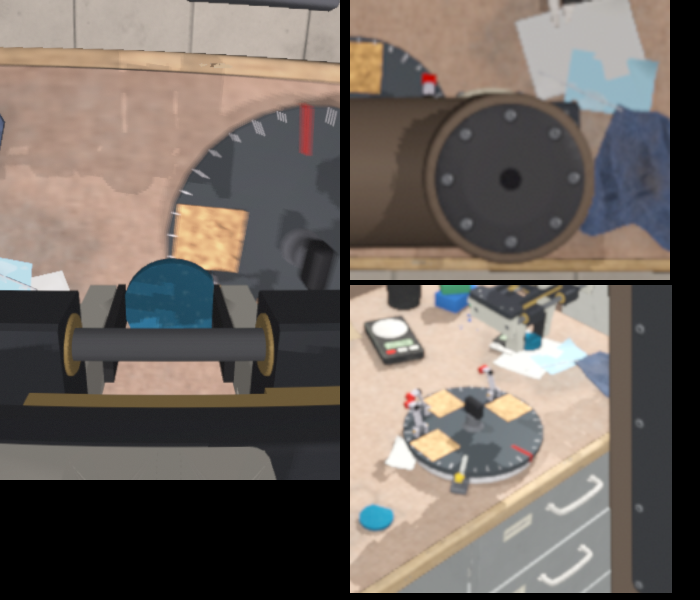

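The blank is held between the fingers with its flat on the +y finger; its arc tops out near (320,258) in the full frame. I'll measure it in the tool frame.

```bash
cat >> h.py <<'E'
def held(s,off=.0045):
    "blank in the tool frame: y,z of points on its top plane (tool x=-off)"
    p,a,o=pose(); R=Ro.from_euler('xyz',o['orientation'],degrees=True).as_matrix()
    m=blobs(s,(85,110,40),(108,255,255),150)[1]; m[:,:240]=0; m[:,400:]=0; m[:230]=0; m[420:]=0
    cn=max(cv2.findContours(m,0,cv2.CHAIN_APPROX_NONE)[0],key=cv2.contourArea).reshape(-1,2)
    C,d=ray(s,cn); c=(C-p)@R; d=d@R; t=(-off-c[0])/d[:,0]; Q=(c+d*t[:,None])[:,1:]
    top=Q[cn[:,1]<cn[:,1].min()+22]
    q=least_squares(lambda v:np.hypot(*(top-v).T)-.023,[top[:,0].max()-.023,0],loss='soft_l1',f_scale=.0007).x
    print('held: y max',Q[:,0].max().round(4),'z range',Q[:,1].min().round(4),Q[:,1].max().round(4),'circ centre (y,z)',q.round(4)); return Q
E
python3 - <<'E'
from h import *
held(cam('wrist'))
E
```

```text
held: y max 0.0224 z range -0.0194 0.0213 circ centre (y,z) [-0.0009  0.0025]
```

Run:
```python
from h import *
plan(.505,-.165,.06,87,0,step=45)
```

```text
[ 0.5006 -0.1924  0.1334] 92.9 op 0.0398 F [ 0.3 -0.4 -0.1]
[36.6, -0.5, 14.1, 3.0, 0, 36.6, 0.2, 14.1, 3.0, 0]
```

Request:
arm_command(
  commands=[25, -0.5, 14, 3, 0, 30, 0.5, 14, 3, 0, 5, 1, 0, 0, 0, 0, 0, 0, 0, 0],
)

```text
clock: 26.58
tool_pos: [0.5025, -0.1672, 0.0714]
orientation: [-97.8, 86.3, -10.8]
force: [-0.2, 0.8, 0.7]
opening: 0.0401
```

Run:
```python
from h import *
plan(.505,-.165,.031,87,0,step=45)
s=cam('wrist'); held(s); pads(s,amin=400); marks(s,amin=200)
```

```text
[ 0.5025 -0.1672  0.0714] 86.9 op 0.0401 F [-0.2  0.8  0.7]
[40.4, 0.3, 2.7, -0.1, 0]
held: y max 0.0232 z range -0.0198 0.0207 circ centre (y,z) [-0.0002  0.0019]
pad [ 516  229   92   76 4592] [ 0.5111 -0.0222  0.0275] 0.0708 88.77
pad [ 279  230   88   54 2839] [ 0.4924 -0.1639  0.0275] 0.073 -103.67
red 602 [ 0.4231 -0.1044  0.026 ] 0.0873 -172.47
white 529 [ 0.4568 -0.023   0.026 ] 0.0877 127.05
white 231 [0.5321 0.0111 0.026 ] 0.1065 77.78
white 239 [ 0.5965 -0.1665  0.026 ] 0.1139 -40.24
yel 324 [0.4405 0.0005 0.027 ] 0.1163 126.48
```

Request:
arm_command(
  commands=[18, 0, 1.5, 0, 0, 14, 0.5, 1, 0, 0, 1, 0.5, 0, 0, 0],
)

```text
clock: 27.0
tool_pos: [0.5059, -0.1665, 0.0402]
orientation: [-97.3, 86.0, -10.3]
force: [-0.6, -0.5, 0.3]
opening: 0.0397
```

Run:
```python
from h import *
plan(.505,-.165,.0305,87,0,step=45)
```

```text
[ 0.5059 -0.1665  0.0402] 87.0 op 0.0397 F [-0.6 -0.5  0.3]
[9.6, 1.7, 1.6, -0.0, 0]
```

Request:
arm_command(
  commands=[7, 1.5, 1.5, 0, 0, 3, 0.3, 0.3, 0, 0, 0, 0, 0, 0, 0],
)

```text
clock: 27.38
tool_pos: [0.5055, -0.1649, 0.0305]
orientation: [-97.2, 85.9, -10.2]
force: [-0.2, -0.2, -0.6]
opening: 0.0402
```

Request:
arm_command(
  commands=[0.8, 0, 0, 0, 0, 0, 0, 0, 0, 60, 0, 0, 0, 0, 60, -10, 0, 0, 0, 60, -40, 0, 0, 0, 60],
)

```text
clock: 28.0
tool_pos: [0.5004, -0.1642, 0.0792]
orientation: [-98.1, 86.2, -11.1]
force: [1.5, 0.1, 0.2]
opening: 0.0529
```

Request:
arm_command(
  commands=[-50, 0, 0, 0, 60, -20, -30, 0, 0, 60, 0, 0, 0, 0, 60],
)

```text
clock: 28.38
tool_pos: [0.5275, -0.1649, 0.159]
orientation: [-97.1, 85.8, -10.1]
force: [-0.8, -0.4, -0.2]
opening: 0.0525
```

Run:
```python
from h import *
s=cam('wrist'); print(pose()[:2]);blank(s,(.5056,-.1649),.034); marks(s,amin=150); pads(s,amin=100)
cv2.imwrite('pics/w6.png',s['frame'])
```

```text
(array([ 0.5257294 , -0.16484839,  0.1578249 ]), np.float64(86.99815287535586))
blank circ [ 0.506  -0.1627] flat normal 86 h 18.6 hmed 22.2 bbox c [ 0.5059 -0.1647]
red 309 [ 0.4223 -0.1044  0.026 ] 0.0881 -172.56
red 167 [ 0.5891 -0.1688  0.026 ] 0.1098 -43.64
white 291 [ 0.456  -0.0229  0.026 ] 0.0883 127.4
white 632 [0.5397 0.0122 0.026 ] 0.1094 74.02
pad [ 286  162   65   62 1149] [ 0.5023 -0.1688  0.0275] 0.0761 -95.51
pad [ 464  162   69   61 3661] [ 0.5117 -0.0215  0.0275] 0.0715 88.36
pad [ 372  248   62   53 2391] [ 0.5755 -0.0949  0.0275] 0.066 -1.66
```

View pics/w6.png

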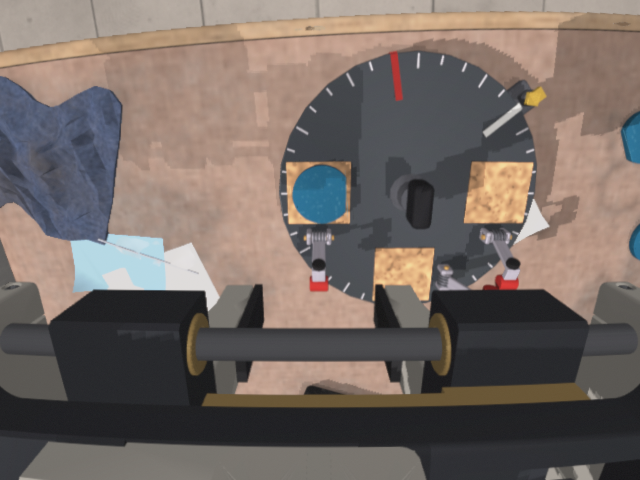

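Blank b sits centred on pad 1, within about 0.5 mm. Next I'll lower clip 1.

Run:
```python
from h import *
plan(.5645,-.168,.10,87,40,step=45)
```

```text
[ 0.5257 -0.1648  0.1578] 87.0 op 0.0525 F [-0.2 -0.1  0.4]
[30.2, -17.3, -0.3, -0.0, 40, 30.2, -17.3, -0.3, -0.0, 40]
```

Request:
arm_command(
  commands=[28, -17, -0.5, 0, 40, 28, -18, -1, 0, 40, 0, 0, 0, 0, 40],
)

```text
clock: 28.8
tool_pos: [0.5621, -0.1687, 0.1024]
orientation: [-96.7, 86.0, -9.7]
force: [-1.2, -0.7, 0.5]
opening: 0.0361
```

Run:
```python
from h import *
plan(.5645,-.168,.054,87,40,step=25)
```

```text
[ 0.5621 -0.1687  0.1024] 86.9 op 0.0361 F [-1.2 -0.7  0.5]
[24.2, 0.5, 0.6, -0.0, 40, 24.2, 0.5, 0.6, -0.0, 40]
```

Request:
arm_command(
  commands=[24, 0.5, 0.5, 0, 40, 22, 0.8, 0.5, 0, 40, 2, 0.5, 0, 0, 35],
)

```text
clock: 29.18
tool_pos: [0.5607, -0.1682, 0.0542]
orientation: [-96.9, 86.1, -10.0]
force: [0.2, 0.8, 0.4]
opening: 0.0317
```

Request:
arm_command(
  commands=[0.4, 0.4, 0, 0, 0, 0.4, 0.4, 0, 0, 0, 0.4, 0.4, 0, 0, 0, 0, 0, 0, 0, 0],
)

```text
clock: 29.68
tool_pos: [0.5594, -0.1677, 0.0557]
orientation: [-96.3, 86.0, -9.3]
force: [-1.0, 0.3, -1.0]
opening: 0.0132
```

Request:
arm_command(
  commands=[-4, 7, 0, 0, 0, -4, 15, 0, 0, 0, 2, 16, 0, 0, 0, 8, 14, 0, 0, 0, 9, 7, 0, 0, 0],
)

```text
clock: 30.3
tool_pos: [0.5062, -0.165, 0.0497]
orientation: [-95.7, 85.0, -8.6]
force: [-5.8, 1.6, 3.3]
opening: 0.0133
```

Run:
```python
from h import *
p=pose(); print(p[0]-[.5594,-.1677,.0557],p[2]['force'],p[2]['opening'])
s=cam('wrist'); marks(s,amin=150)
```

```text
[-0.05324047  0.00271126 -0.00603653] [-5.84363197  1.62599311  3.28159687] 0.013327686793291006
red 781 [ 0.423  -0.1087  0.026 ] 0.088 -169.73
white 294 [ 0.3969 -0.0989  0.026 ] 0.1129 -177.0
white 699 [ 0.4531 -0.0261  0.026 ] 0.0875 130.17
white 317 [ 0.5915 -0.0343  0.026 ] 0.1008 35.64
white 382 [ 0.5805 -0.1746  0.026 ] 0.1081 -49.04
```

Request:
arm_command(
  commands=[3, 7, 0, 0, 0, 3, 5, 0, 0, 0],
)

```text
clock: 30.6
tool_pos: [0.4971, -0.1648, 0.0441]
orientation: [-95.4, 84.5, -8.2]
force: [3.4, -0.2, 19.6]
opening: 0.0134
```

Run:
```python
from h import *
p=pose(); print(p[0],p[2]['force'],p[2]['opening'])
s=cam('wrist'); marks(s,amin=150)
```

```text
[ 0.4971129  -0.16476146  0.04409756] [ 3.38759769 -0.19595955 19.63944308] 0.013389840395105532
red 784 [ 0.423  -0.1017  0.026 ] 0.087 -174.25
white 714 [ 0.4017 -0.1439  0.026 ] 0.1193 -154.75
white 656 [ 0.4589 -0.0213  0.026 ] 0.0878 125.3
white 264 [ 0.5631 -0.0183  0.026 ] 0.0919 54.37
```

Request:
arm_command(
  commands=[-1.5, -2, 0, 0, 0, 0, 0, 0, 0, 0],
)

```text
clock: 30.9
tool_pos: [0.4984, -0.1649, 0.0464]
orientation: [-95.2, 84.4, -8.0]
force: [3.2, 0.2, -2.1]
opening: 0.0133
```

Run:
```python
from h import *
p=pose(); print(p[0],p[2]['force'],p[2]['opening'])
s=cam('wrist'); marks(s,amin=250)
```

```text
[ 0.49842874 -0.16493836  0.04636788] [ 3.2062633   0.2410437  -2.06027617] 0.013276700451331535
red 770 [ 0.423  -0.1018  0.026 ] 0.0871 -174.17
white 725 [ 0.4018 -0.144   0.026 ] 0.1192 -154.7
white 648 [ 0.4587 -0.0214  0.026 ] 0.0879 125.37
white 257 [ 0.5656 -0.016   0.026 ] 0.0951 53.97
```

Request:
arm_command(
  commands=[0, -2.5, 0, 0, 0, 0, 0, 0, 0, 0],
)

```text
clock: 31.2
tool_pos: [0.4991, -0.165, 0.0455]
orientation: [-95.3, 84.6, -8.2]
force: [1.5, 1.4, -1.6]
opening: 0.0131
```

Run:
```python
from h import *
p=pose(); print(p[0],p[2]['force'],p[2]['opening'])
s=cam('wrist'); marks(s,amin=250)
```

```text
[ 0.49914777 -0.16497968  0.04553642] [ 1.50558964  1.35879017 -1.63477542] 0.013054055125652261
red 779 [ 0.4231 -0.1034  0.026 ] 0.0871 -173.16
white 776 [ 0.402  -0.1437  0.026 ] 0.119 -154.75
white 656 [ 0.4576 -0.0223  0.026 ] 0.0878 126.37
```

Request:
arm_command(
  commands=[0, 0, 0, 0, 40, 0, 0, 0, 0, 40, -50, -4, 0, 0, 40, -60, -10, 10, 0, 70, -15, -22, 55, 0, 100],
)

```text
clock: 31.88
tool_pos: [0.5253, -0.1016, 0.1743]
orientation: [-96.1, 84.9, -9.1]
force: [1.2, -0.0, -0.1]
opening: 0.0499
```

Request:
arm_command(
  commands=[-10, -22, 55, 0, 100, -10, -22, 55, 0, 100, -10, -22, 55, 0, 100, -5, -15, 50, 0, 100, 0, 0, 0, 0, 100],
)

```text
clock: 32.5
tool_pos: [0.6187, 0.1187, 0.2193]
orientation: [-94.5, 84.5, -7.5]
force: [-0.3, -1.2, -0.6]
opening: 0.0871
```

Run:
```python
from h import *
print(pose()[:2],get_obs()['orientation']); s=cam('wrist'); marks(s,amin=100); blank(s,(.506,-.165),.034,.03) if 0 else None
for n in ((.4718,.1198),(.5687,.1518)):
    try: q,k=blank(s,n)
    except Exception as e: print(n,e)
cv2.imwrite('pics/w7.png',s['frame'])
plan(.4718,.1198,.05,87,100)
```

```text
(array([0.61870004, 0.11870714, 0.21932107]), np.float64(87.00101216834298)) [-94.51320118  84.5287843   -7.51218901]
red 383 [ 0.5876 -0.0516  0.026 ] 0.0883 27.97
white 240 [ 0.4571 -0.0228  0.026 ] 0.0876 126.8
white 1842 [0.5486 0.0205 0.026 ] 0.12 71.04
white 239 [ 0.5218 -0.177   0.026 ] 0.0849 -81.73
white 125 [ 0.5934 -0.0706  0.026 ] 0.0867 14.98
blank circ [0.4735 0.1189] flat normal 294 h 18.4 hmed 22.3 bbox c [0.4727 0.1208]
blank circ [0.5698 0.152 ] flat normal 116 h 18.4 hmed 22.3 bbox c [0.5706 0.1502]
[0.6179 0.1172 0.2191] 87.0 op 0.0876 F [0.3 0.9 0. ]
[30.9, 32.3, -0.8, -0.0, 100, 30.9, 32.3, -0.8, -0.0, 100, 30.9, 32.3, -0.8, -0.0, 100, 30.9, 32.3, -0.8, -0.0, 100, 30.9, 32.3, -0.8, -0.0, 100]
```

View pics/w7.png

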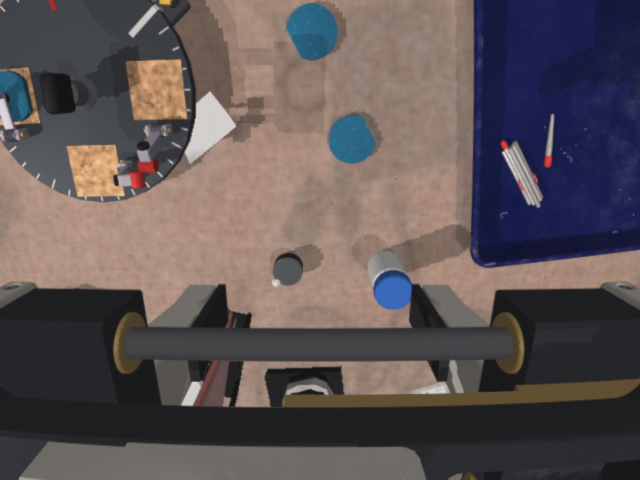

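Request:
arm_command(
  commands=[31, 32, 0, -5.4, 100, 31, 32, 3, -5.4, 100, 31, 31.5, 6, -5.4, 100, 31, 31, 9, -5.4, 100, 26, 30, 11, -5.4, 100],
)

```text
clock: 33.17
tool_pos: [0.4698, 0.1179, 0.0518]
orientation: [-121.0, 84.3, -6.5]
force: [0.1, 0.2, -0.9]
opening: 0.0875
```

Request:
arm_command(
  commands=[0, 0, 0, 0, 100],
)

```text
clock: 33.3
tool_pos: [0.4662, 0.115, 0.0499]
orientation: [-123.2, 84.6, -8.7]
force: [0.2, 0.0, 0.6]
opening: 0.0874
```

Run:
```python
from h import *
print(get_obs()['orientation']);plan(.4727,.1208,.004,114,100,step=25)
```

```text
[-123.20128405   84.56565959   -8.69953428]
[0.4662 0.115  0.0499] 114.5 op 0.0874 F [0.2 0.  0.6]
[23.1, -2.3, 2.5, 0.3, 100, 23.1, -2.3, 2.5, 0.3, 100]
```

Request:
arm_command(
  commands=[22, -2, 2.5, 0.2, 100, 20, -1.5, 2.5, 0.2, 100, 0, 0, 0, 0, 100],
)

```text
clock: 33.67
tool_pos: [0.4735, 0.1196, 0.0095]
orientation: [-121.2, 84.4, -7.3]
force: [-0.9, 0.5, 0.5]
opening: 0.0874
```

Run:
```python
from h import *
plan(.4727,.1208,.0025,114,100,step=25); plan(.475,.1208,.0025,114,100,step=25)
```

```text
[0.4735 0.1196 0.0095] 113.9 op 0.0874 F [-0.9  0.5  0.5]
[6.8, 0.8, 1.8, -0.1, 100]
[0.4735 0.1196 0.0095] 113.9 op 0.0874 F [-0.9  0.5  0.5]
[7.1, -1.3, 0.9, -0.1, 100]
```

Request:
arm_command(
  commands=[6.5, 0.5, 1.8, 0, 100, 0.5, 0.3, 0, 0, 0, 0.3, 0.3, 0, 0, 0, 0.3, 0.3, 0, 0, 0, 0.3, 0.3, 0, 0, 0],
)

```text
clock: 34.3
tool_pos: [0.4736, 0.1208, 0.0036]
orientation: [-119.5, 84.2, -5.7]
force: [-0.6, 0.6, -0.6]
opening: 0.0528
```

Request:
arm_command(
  commands=[0, 0, 0, 0, 0, 0, 0, 0, 0, 0, -40, -4, 0, 0, 0, -40, 2, -36, 6.7, 0, -25, -3, -36, 6.7, 0],
)

```text
clock: 34.92
tool_pos: [0.4914, 0.0555, 0.1127]
orientation: [-108.4, 84.4, -8.0]
force: [0.5, 0.2, -0.5]
opening: 0.0396
```

Request:
arm_command(
  commands=[-5, -7, -36, 6.7, 0, 0, -11, -30, 6.7, 0, 0, 0, 0, 0, 0],
)

```text
clock: 35.3
tool_pos: [0.5192, -0.0105, 0.1245]
orientation: [-92.6, 84.2, -6.2]
force: [-0.2, -0.9, -1.3]
opening: 0.0393
```

Run:
```python
from h import *
print(get_obs()['orientation']);held(cam('wrist'))
plan(.5138,-.0211,.05,87,0,step=35)
```

```text
[-92.57612195  84.15110052  -6.23730439]
held: y max 0.0244 z range -0.0205 0.0198 circ centre (y,z) [ 0.0015 -0.0025]
[ 0.5187 -0.0099  0.1243] 86.5 op 0.0397 F [-0.6 -0.6 -0.7]
[24.5, 3.9, -3.7, -0.2, 0, 24.5, 3.9, -3.7, -0.2, 0, 24.5, 3.9, -3.7, -0.2, 0]
```

Request:
arm_command(
  commands=[26, 3.5, -4, 0, 0, 26, 3.5, -4, 0, 0, 22, 3.5, -3, 0, 0, 0, 0, 0, 0, 0],
)

```text
clock: 35.85
tool_pos: [0.5139, -0.0191, 0.0477]
orientation: [-92.9, 84.2, -6.0]
force: [-0.1, -0.0, -0.2]
opening: 0.0396
```

Run:
```python
from h import *
s=cam('wrist');held(s);marks(s,amin=200)
plan(.5153,-.0208,.031,87,0,step=35)
```

```text
held: y max 0.0267 z range -0.0202 0.0198 circ centre (y,z) [ 0.0033 -0.0021]
red 790 [ 0.4229 -0.1036  0.026 ] 0.0873 -173.05
white 3807 [ 0.4161 -0.1526  0.026 ] 0.1109 -147.47
white 853 [ 0.4575 -0.0222  0.026 ] 0.0879 126.32
white 475 [ 0.4998 -0.1937  0.026 ] 0.1012 -95.54
white 1519 [0.5255 0.0191 0.026 ] 0.1132 81.92
white 348 [ 0.5278 -0.1768  0.026 ] 0.0858 -77.76
white 865 [ 0.5809 -0.1794  0.026 ] 0.112 -50.48
white 1537 [ 0.5813 -0.0145  0.026 ] 0.1063 47.58
[ 0.5149 -0.0187  0.0488] 86.9 op 0.04 F [ 0.3  1.3 -0.3]
[17.7, 1.3, -2.0, -0.1, 0]
```

Request:
arm_command(
  commands=[11, 0, -1.3, 0, 0, 6, 0.3, -0.7, 0, 0, 0.5, 0, 0, 0, 0],
)

```text
clock: 36.28
tool_pos: [0.5179, -0.0196, 0.0323]
orientation: [-91.8, 83.9, -4.8]
force: [-1.2, -0.3, -0.0]
opening: 0.0393
```

Run:
```python
from h import *
s=cam('wrist');held(s)
plan(.5160,-.0208,.0305,87,0,step=35)
```

```text
held: y max 0.0254 z range -0.0198 0.0204 circ centre (y,z) [ 0.002  -0.0017]
[ 0.5179 -0.0197  0.0324] 87.0 op 0.0399 F [-0.2 -0.3 -0.4]
[1.7, 2.1, -1.2, -0.0, 0]
```

Request:
arm_command(
  commands=[1.5, 2, -1.2, 0, 0, 0.3, 0, 0, 0, 60, 0, 0, 0, 0, 60, -10, -1, 0, 0, 60, -40, -4, 0, 0, 60],
)

```text
clock: 36.95
tool_pos: [0.5152, -0.0207, 0.0812]
orientation: [-92.2, 84.0, -5.2]
force: [0.7, 1.0, 0.4]
opening: 0.0525
```

Request:
arm_command(
  commands=[-45, -15, 0, 0, 50, 0, -25, 0, 0, 40, 0, -12, 0, 0, 40],
)

```text
clock: 37.33
tool_pos: [0.5638, -0.0227, 0.1384]
orientation: [-90.9, 83.7, -3.8]
force: [-0.2, -0.9, -0.5]
opening: 0.0354
```

Run:
```python
from h import *
s=cam('wrist'); blank(s,(.5138,-.0211),.034); marks(s,amin=150); pads(s,amin=100); blank(s,(.5056,-.165),.034)
plan(.5727,-.0246,.055,87,40,step=40); print(get_obs()['orientation'])
for p,st in blobs(s,(0,150,60),(8,255,255),100)[0]: print('lug',st[4],onz(s,[p],.066).round(4))
```

```text
blank circ [ 0.5182 -0.0212] flat normal 266 h 18.6 hmed 22.4 bbox c [ 0.5183 -0.0192]
red 362 [ 0.4252 -0.1035  0.026 ] 0.085 -172.92
red 316 [ 0.5115 -0.1849  0.026 ] 0.092 -88.85
red 518 [ 0.6019 -0.0339  0.026 ] 0.1096 32.64
white 487 [ 0.458  -0.0223  0.026 ] 0.0875 126.14
white 2242 [0.545  0.0133 0.026 ] 0.112 71.59
white 281 [ 0.5553 -0.1807  0.026 ] 0.0989 -62.49
white 187 [ 0.5853 -0.0252  0.026 ] 0.1016 41.85
white 206 [ 0.6097 -0.0517  0.026 ] 0.1083 22.43
pad [ 281  119   73   73 1598] [ 0.5054 -0.0214  0.0275] 0.0717 93.33
pad [ 78 121  79  71 970] [ 0.5001 -0.1555  0.0275] 0.0632 -98.63
pad [ 89 174  19  18 157] [ 0.5258 -0.1859  0.0275] 0.0943 -80.09
pad [ 190  219   69   59 3565] [ 0.5812 -0.0967  0.0275] 0.0717 -2.99
blank circ [ 0.5064 -0.1612] flat normal 310 h 14.9 hmed 22.1 bbox c [ 0.5051 -0.1596]
[ 0.5651 -0.0226  0.1386] 87.1 op 0.0354 F [2.7 0.1 1.4]
[28.0, 0.6, -0.5, 0.0, 40, 28.0, 0.6, -0.5, 0.0, 40, 28.0, 0.6, -0.5, 0.0, 40]
[-90.9828613   83.61422544  -3.8956561 ]
lug 362 [[ 0.4321 -0.0903  0.066 ]]
lug 374 [[ 0.5051 -0.1579  0.066 ]]
lug 518 [[ 0.5816 -0.0313  0.066 ]]
```

Run:
```python
from h import *
s=cam('wrist'); blank(s,(.5138,-.0211),.034); marks(s,amin=300)
m=blobs(s,(9,90,120),(20,220,255),700)[1]; n,l,st,c=cv2.connectedComponentsWithStats(m)
for i in range(1,n):
    if st[i,4]<700: continue
    ys,xs=np.where(l==i); P=onz(s,np.c_[xs,ys],.0275)[:,:2]
    r=cv2.minAreaRect((P*1e4).astype('float32')); print('pad rect',np.array(r[0])/1e4,np.array(r[1])/1e4,r[2])
cv2.imwrite('pics/w8.png',s['frame'][60:300,40:400])
```

```text
blank circ [ 0.517  -0.0212] flat normal 268 h 18.6 hmed 22.5 bbox c [ 0.517  -0.0192]
red 339 [ 0.4257 -0.1032  0.026 ] 0.0845 -173.07
red 345 [ 0.5103 -0.1846  0.026 ] 0.0916 -89.57
red 555 [ 0.6002 -0.0335  0.026 ] 0.1084 33.3
white 465 [ 0.4571 -0.0223  0.026 ] 0.0881 126.57
white 2245 [0.5451 0.0133 0.026 ] 0.112 71.53
pad rect [ 0.51379648 -0.02096373] [0.04977727 0.04951229] 87.0411148071289
pad rect [ 0.50585557 -0.16433984] [0.05028987 0.04933535] 86.59245300292969
pad rect [ 0.58174932 -0.09661976] [0.04979535 0.0495675 ] 87.0735092163086
```

View pics/w8.png

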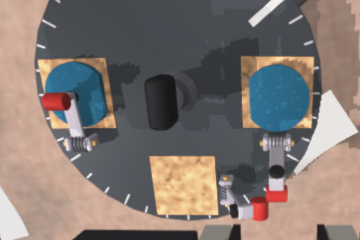

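Blank a is about 3 mm off toward the hinge on pad 0, while blank b under clip 1 looks good. I'll re-grip blank a and shift it.

Run:
```python
from h import *
plan(.5150,-.021,.045,87,65,step=40)
```

```text
[ 0.5637 -0.0228  0.1377] 87.1 op 0.0358 F [-0.6  0.7 -0. ]
[28.9, 19.5, -0.2, 0.0, 65, 28.9, 19.5, -0.2, 0.0, 65, 28.9, 19.5, -0.2, 0.0, 65]
```

Request:
arm_command(
  commands=[0, 20, 0, 0, 65, 25, 20, 0, 0, 65, 30, 16, 0, 0, 65, 28, 0, 0, 0, 65, 0, 0, 0, 0, 65],
)

```text
clock: 38.05
tool_pos: [0.5092, -0.0222, 0.044]
orientation: [-92.6, 84.2, -5.6]
force: [-1.3, 0.2, 1.2]
opening: 0.0565
```

Run:
```python
from h import *
plan(.5170,-.021,.0315,87,65,step=40); print(get_obs()['orientation'])
```

```text
[ 0.5092 -0.0222  0.044 ] 86.9 op 0.0565 F [-1.3  0.2  1.2]
[13.2, -6.4, 1.7, -0.1, 65]
[-92.55233297  84.15224617  -5.60284036]
```

Request:
arm_command(
  commands=[7, -3.5, 1.2, 0, 65, 5.5, -2.5, 0.5, 0, 65, 0, 0, 0, 0, 0, 0, 0, 0, 0, 0, 0, 0, 0, 0, 0],
)

```text
clock: 38.67
tool_pos: [0.5189, -0.0206, 0.0347]
orientation: [-92.1, 83.9, -5.1]
force: [-2.0, 2.5, 10.5]
opening: 0.0328
```

Request:
arm_command(
  commands=[0, 0, 0, 0, 0, -2, 0, 0, 0, 0, 0, 2, 0, 0, 0, 0, 1.5, 0, 0, 0],
)

```text
clock: 39.17
tool_pos: [0.5155, -0.0203, 0.0374]
orientation: [-91.7, 83.8, -4.7]
force: [0.7, 0.4, -0.4]
opening: 0.0007
```

Run:
```python
from h import *
s=cam('wrist');held(s)
plan(.5138,-.021,.0312,87,0,step=40)
```

```text
held: y max 0.0252 z range -0.018 0.0194 circ centre (y,z) [ 0.0018 -0.0007]
[ 0.5153 -0.0203  0.0374] 87.0 op 0.0004 F [-0.7 -0.5  0.7]
[6.0, 2.1, -0.8, -0.0, 0]
```

Request:
arm_command(
  commands=[-4, 0, 0, 0, 65, -2, -1, 0, 0, 65, 0, 0, 0, 0, 65, 0, 0, 0, 0, 65, 0, 0, 0, 0, 65],
)

```text
clock: 39.85
tool_pos: [0.5156, -0.0203, 0.0438]
orientation: [-91.7, 83.9, -4.7]
force: [0.7, 0.1, 0.3]
opening: 0.0446
```

Request:
arm_command(
  commands=[6, 0, 0, 0, 65, 5, 0, 0, 0, 65, 0, 0, 0, 0, 65],
)

```text
clock: 40.22
tool_pos: [0.5166, -0.0205, 0.0317]
orientation: [-91.8, 83.9, -4.9]
force: [-0.2, -0.0, -0.7]
opening: 0.0569
```

Run:
```python
from h import *
s=cam('wrist'); held(s,-.003); marks(s,amin=400)
plan(.5165,-.021,.031,87,65,step=40)
```

```text
held: y max 0.0215 z range -0.0196 0.022 circ centre (y,z) [-0.0016 -0.0007]
red 969 [ 0.4226 -0.1035  0.026 ] 0.0876 -173.13
white 1443 [ 0.412  -0.1425  0.026 ] 0.1094 -153.11
white 957 [ 0.4577 -0.0226  0.026 ] 0.0875 126.38
white 1390 [0.5222 0.025  0.026 ] 0.1187 83.92
white 1801 [ 0.5689 -0.0112  0.026 ] 0.1011 54.06
[ 0.5167 -0.0204  0.0319] 87.0 op 0.0571 F [-0.6 -0.4  0.1]
[0.9, 0.3, -0.6, -0.0, 65]
```

Request:
arm_command(
  commands=[1.5, 0, -0.5, 0, 65, 0.3, 0, 0, 0, 0, 0.3, 0, 0, 0, 0, 0, 0, 0, 0, 0],
)

```text
clock: 40.78
tool_pos: [0.5171, -0.0209, 0.0299]
orientation: [-91.7, 83.9, -4.8]
force: [0.8, 0.6, 0.1]
opening: 0.04
```

Request:
arm_command(
  commands=[-1.5, 0, 0, 0, 0, 0, 2, 0, 0, 0, 0, 0, 0, 0, 0],
)

```text
clock: 41.15
tool_pos: [0.5147, -0.0208, 0.0314]
orientation: [-91.7, 83.9, -4.7]
force: [-0.6, 0.3, -0.6]
opening: 0.0399
```

Run:
```python
from h import *
s=cam('wrist'); held(s,.002); blank(s,(.515,-.02),.035)
plan(.5138,-.021,.0308,87,0,step=40)
```

```text
held: y max 0.0228 z range -0.0204 0.0208 circ centre (y,z) [-0.0003 -0.0016]
blank circ [ 0.5121 -0.0214] flat normal 358 h 15.5 hmed 22.0 bbox c [ 0.5101 -0.0213]
[ 0.5149 -0.0208  0.0314] 87.0 op 0.0401 F [ 0.5 -0.3 -0.3]
[0.5, 1.2, -0.3, -0.0, 0]
```

Request:
arm_command(
  commands=[0.5, 1.2, -0.3, 0, 0, 0.3, 0, 0, 0, 60, 0, 0, 0, 0, 60, -10, -1, 0, 0, 60, -50, -5, 0, 0, 60],
)

```text
clock: 41.82
tool_pos: [0.5108, -0.0217, 0.0892]
orientation: [-93.5, 84.3, -6.5]
force: [1.3, 0.2, 0.8]
opening: 0.0528
```

Request:
arm_command(
  commands=[-25, -20, 0, 0, 50, 0, -30, 0, 0, 40, 0, -10, 0, 0, 40, 0, 0, 0, 0, 40],
)

```text
clock: 42.32
tool_pos: [0.5712, -0.0238, 0.1283]
orientation: [-91.3, 83.8, -4.3]
force: [0.2, 0.2, -0.0]
opening: 0.0349
```

Run:
```python
from h import *
s=cam('wrist'); blank(s,(.5138,-.0211),.034); marks(s,amin=350)
plan(.5722,-.0246,.054,87,40,step=40)
```

```text
blank circ [ 0.5136 -0.0226] flat normal 266 h 18.6 hmed 22.3 bbox c [ 0.5137 -0.0206]
red 380 [ 0.5096 -0.1855  0.026 ] 0.0925 -90.0
red 602 [ 0.6001 -0.0338  0.026 ] 0.1082 33.19
white 522 [ 0.4574 -0.0224  0.026 ] 0.0878 126.47
white 2548 [0.5465 0.0122 0.026 ] 0.1115 70.68
[ 0.5707 -0.0238  0.1281] 87.0 op 0.0347 F [ 1.1  0.  -0.6]
[36.9, 3.2, -0.2, 0.0, 40, 36.9, 3.2, -0.2, 0.0, 40]
```

Request:
arm_command(
  commands=[30, 3, 0, 0, 40, 30, 2.5, 0, 0, 40, 12, 0.5, 0, 0, 35, 0, 0, 0, 0, 35],
)

```text
clock: 42.88
tool_pos: [0.5691, -0.0244, 0.0541]
orientation: [-91.7, 83.9, -4.7]
force: [0.1, -0.2, 0.1]
opening: 0.031
```

Request:
arm_command(
  commands=[0.2, 0.2, 0, 0, 0, 0.2, 0.2, 0, 0, 0, 0.2, 0.2, 0, 0, 0, 0, 0, 0, 0, 0],
)

```text
clock: 43.38
tool_pos: [0.568, -0.0245, 0.0554]
orientation: [-91.5, 83.9, -4.5]
force: [-1.3, 1.1, -1.5]
opening: 0.0132
```

Request:
arm_command(
  commands=[-8, 12, 0, 0, 0, -4, 14.5, 0, 0, 0, 1, 15, 0, 0, 0, 6, 13.5, 0, 0, 0, 7, 9, 0, 0, 0],
)

```text
clock: 44.0
tool_pos: [0.5036, -0.0202, 0.0478]
orientation: [-90.3, 83.5, -3.2]
force: [8.6, -9.4, -5.6]
opening: 0.0132
```

Run:
```python
from h import *
p=pose(); print(p[0]-[.568,-.0245,.0554],p[2]['force'],p[2]['opening'])
s=cam('wrist'); marks(s,amin=350)
```

```text
[-0.06441971  0.00431516 -0.00764688] [ 8.5644879  -9.42039959 -5.59460061] 0.01317213766096204
red 691 [ 0.4233 -0.1099  0.026 ] 0.0879 -168.94
white 4279 [ 0.4248 -0.1605  0.026 ] 0.1083 -141.48
white 829 [ 0.4514 -0.0263  0.026 ] 0.0885 131.11
white 905 [ 0.576  -0.1778  0.026 ] 0.1077 -51.95
```

Request:
arm_command(
  commands=[1, -5, -1, 0, 0, 1, -4.5, 0, 0, 0, 0, 0, 0, 0, 0],
)

```text
clock: 44.42
tool_pos: [0.5085, -0.0211, 0.0457]
orientation: [-89.8, 83.6, -2.8]
force: [2.2, -2.3, -1.3]
opening: 0.0136
```

Run:
```python
from h import *
p=pose(); print(p[0],p[2]['force'],p[2]['opening'])
s=cam('wrist'); marks(s,amin=350)
```

```text
[ 0.50845717 -0.02107741  0.04570724] [ 2.17797045 -2.33924914 -1.34435589] 0.013625105331554732
red 803 [ 0.4226 -0.1029  0.026 ] 0.0876 -173.49
white 3922 [ 0.4154 -0.1542  0.026 ] 0.1123 -146.98
white 836 [ 0.4578 -0.0218  0.026 ] 0.088 126.04
white 664 [ 0.4825 -0.1878  0.026 ] 0.0986 -105.97
white 391 [ 0.5218 -0.0034  0.026 ] 0.0904 82.24
white 923 [ 0.5791 -0.1766  0.026 ] 0.1088 -50.26
```

Request:
arm_command(
  commands=[0, 0, 0, 0, 40, 0, 0, 0, 0, 40, -50, -5, 0, 0, 40, -60, -6, 0, 0, 60, -10, -15, 44, -7.2, 100],
)

```text
clock: 45.1
tool_pos: [0.521, 0.0205, 0.1701]
orientation: [-98.0, 83.9, -3.7]
force: [1.8, 0.4, -0.1]
opening: 0.0499
```

Request:
arm_command(
  commands=[0, -20, 42, -7.2, 100, 0, -25, 39, -7.2, 100, 10, -30, 35, -7.2, 100, 0, 0, 0, 0, 100],
)

```text
clock: 45.6
tool_pos: [0.5748, 0.1561, 0.1678]
orientation: [-118.8, 83.6, -2.1]
force: [-0.9, -0.1, -0.3]
opening: 0.0862
```

Run:
```python
from h import *
s=cam('scene')
for p,st in blobs(s,(85,110,50),(108,255,255),40)[0]:
    P=onz(s,[p],.0065)[0]
    if np.hypot(*(P[:2]-[.57,.15]))<.12 : print('scene blue',st,P.round(4))
w=cam('wrist'); marks(w,amin=150)
plan(.5706,.1502,.05,116,100,step=40); print(get_obs()['orientation'])
```

```text
scene blue [212 320  23  16 294] [0.5666 0.1551 0.0065]
red 325 [ 0.6003 -0.0613  0.026 ] 0.0961 19.25
white 2462 [0.5452 0.0214 0.026 ] 0.1198 72.69
white 191 [ 0.6026 -0.0756  0.026 ] 0.0946 10.58
[0.5739 0.154  0.1683] 116.5 op 0.0872 F [ 0.  -0.4 -0.2]
[39.1, 5.4, 1.5, 0.2, 100, 39.1, 5.4, 1.5, 0.2, 100, 39.1, 5.4, 1.4, 0.2, 100]
[-118.62195155   83.57720207   -2.11989863]
```

Request:
arm_command(
  commands=[40, 5.5, 1.5, 0.2, 100, 40, 5.5, 1.5, 0.2, 100, 40, 5, 1.5, 0, 100, 25, 2, 0, 0, 100, 0, 0, 0, 0, 100],
)

```text
clock: 46.32
tool_pos: [0.5716, 0.1449, 0.0215]
orientation: [-116.9, 83.4, -1.3]
force: [0.2, 0.3, 0.4]
opening: 0.0876
```

Run:
```python
from h import *
plan(.5706,.1502,.0025,116,100,step=40)
```

```text
[0.5716 0.1449 0.0215] 115.6 op 0.0876 F [0.2 0.3 0.4]
[18.7, 0.6, 6.2, -0.4, 100]
```

Request:
arm_command(
  commands=[10, 0, 3.5, -0.2, 100, 7.5, 0.6, 2.5, 0, 100, 0.5, 0, 0, 0, 100, 0.2, 0, 0, 0, 0, 0, 0, 0, 0, 0],
)

```text
clock: 46.95
tool_pos: [0.5725, 0.151, 0.006]
orientation: [-115.5, 83.1, 0.2]
force: [0.4, 0.3, 0.0]
opening: 0.0731
```

Request:
arm_command(
  commands=[0, 0, 0, 0, 0, 0, 0, 0, 0, 0, 0, 0, 0, 0, 0, 0, 0, 0, 0, 0, 0, 0, 0, 0, 0],
)

```text
clock: 47.58
tool_pos: [0.5734, 0.1519, 0.007]
orientation: [-114.9, 83.0, 0.9]
force: [-0.2, 2.3, 3.4]
opening: 0.023
```

Request:
arm_command(
  commands=[-45, -4, 2, 0, 0, -45, -4, 2, 0, 0, -20, 14, -32, -8.7, 0, -5, 19, -30, -8.7, 0, 0, 23, -27, -8.7, 0],
)

```text
clock: 48.2
tool_pos: [0.569, 0.0522, 0.1255]
orientation: [-142.5, 83.1, 0.3]
force: [0.5, -0.5, 0.1]
opening: 0.0009
```

Request:
arm_command(
  commands=[0, 27, -23, -8.7, 0, 0, 30, -18.5, -8.7, 0, 0, 32.5, -14, -8.7, 0, 0, 32, -8.5, -8.7, 0, 0, 0, 0, 0, 0],
)

```text
clock: 48.82
tool_pos: [0.5769, -0.0935, 0.1263]
orientation: [-178.6, 83.1, 0.2]
force: [0.6, 0.7, -0.1]
opening: 0.0004
```

Run:
```python
from h import *
print(get_obs()['orientation']); s=cam('wrist'); held(s); marks(s,amin=200)
plan(.5817,-.0966,.06,176.8,0,step=40)
```

```text
[-178.58991643   83.13774677    0.2136736 ]Traceback (most recent call last):
  File "<stdin>", line 2, in <module>
  File "h.py", line 76, in held
    cn=max(cv2.findContours(m,0,cv2.CHAIN_APPROX_NONE)[0],key=cv2.contourArea).reshape(-1,2)
       ~~~^^^^^^^^^^^^^^^^^^^^^^^^^^^^^^^^^^^^^^^^^^^^^^^^^^^^^^^^^^^^^^^^^^^^
ValueError: max() iterable argument is empty
```

Request:
arm_command(
  commands=[2, -35, 0.5, 9.3, 100, 2, -34.5, 6, 9.3, 100, 2, -33, 11.5, 9.3, 100, 2, -31, 16.5, 9.3, 100, 5, -27.5, 21.5, 9.3, 100],
)

```text
clock: 49.5
tool_pos: [0.5816, 0.0882, 0.1137]
orientation: [-129.9, 83.1, 0.3]
force: [0.5, -0.3, 0.5]
opening: 0.0451
```

Request:
arm_command(
  commands=[15, -24, 25.5, 9.3, 100, 15, -19.5, 29, 9.3, 100, 0, 0, 0, 0, 100],
)

```text
clock: 49.88
tool_pos: [0.5879, 0.1652, 0.0835]
orientation: [-110.1, 83.1, 0.7]
force: [0.1, -0.1, 0.2]
opening: 0.0748
```

Run:
```python
from h import *
s=cam('wrist')
try:
    q,k=blank(s,(.5706,.1502)); n=np.array([np.cos(np.radians(k)),np.sin(np.radians(k))]); b=q-.002*n
except Exception as e: print(e); b=np.array([.5706,.1502])
plan(b[0],b[1],.0025,116,100,step=30); plan(.5706,.1502,.0025,116,100,step=30); print(get_obs()['orientation'])
```

```text
blank circ [0.5725 0.1421] flat normal 116 h 18.8 hmed 22.6 bbox c [0.5734 0.1403]
[0.5879 0.1642 0.084 ] 111.0 op 0.079 F [ 0.1 -0.2 -0.8]
[26.4, 10.4, -4.6, -1.7, 100, 26.4, 10.5, -4.3, -1.7, 100, 26.4, 10.6, -4.0, -1.7, 100]
[0.5879 0.1642 0.084 ] 111.0 op 0.079 F [ 0.1 -0.2 -0.8]
[26.3, 10.1, -1.2, -1.7, 100, 26.3, 10.1, -0.9, -1.7, 100, 26.3, 10.1, -0.6, -1.7, 100]
[-110.20947199   83.12202188    0.74134203]
```

Request:
arm_command(
  commands=[28, 11, -4.5, -1.7, 100, 26, 10.5, -4.5, -1.7, 100, 22, 9, -3.5, -1.6, 100, 1, 0, 0, 0, 100, 0, 0, 0, 0, 100],
)

```text
clock: 50.55
tool_pos: [0.5741, 0.1407, 0.0061]
orientation: [-114.6, 82.9, 1.7]
force: [0.0, -0.3, -0.1]
opening: 0.0876
```

Run:
```python
from h import *
plan(.5734,.1403,.0022,116,100,step=30)
```

```text
[0.5741 0.1407 0.0061] 116.3 op 0.0876 F [ 0.  -0.3 -0.1]
[3.8, 1.2, 0.2, 0.3, 100]
```

Request:
arm_command(
  commands=[4, 1.2, 0.2, 0, 100, 0.8, 0.3, 0, 0, 0, 0.5, 0.3, 0, 0, 0, 0.4, 0.3, 0, 0, 0, 0.4, 0.3, 0, 0, 0],
)

```text
clock: 51.18
tool_pos: [0.5749, 0.1418, 0.0029]
orientation: [-113.1, 82.6, 3.2]
force: [-0.6, 0.9, 0.2]
opening: 0.0536
```

Request:
arm_command(
  commands=[0.3, 0.2, 0, 0, 0, 0.3, 0.2, 0, 0, 0, 0, 0, 0, 0, 0, -40, -4, 2, 0, 0, -40, -4, 2, 0, 0],
)

```text
clock: 51.8
tool_pos: [0.5674, 0.1465, 0.0803]
orientation: [-115.1, 83.0, 1.2]
force: [0.3, 0.6, 1.1]
opening: 0.04
```

Request:
arm_command(
  commands=[-20, 16, -36, -8.8, 0, -5, 21.5, -33, -8.8, 0, 0, 26, -29.5, -8.8, 0, 0, 30.5, -25, -8.8, 0, 0, 34, -20, -8.8, 0],
)

```text
clock: 52.42
tool_pos: [0.5754, -0.052, 0.11]
orientation: [-159.1, 82.6, 2.8]
force: [0.7, 1.0, 0.1]
opening: 0.0398
```

Request:
arm_command(
  commands=[5, 35, -14, 0, 0, 0, 0, 0, 0, 0],
)

```text
clock: 52.68
tool_pos: [0.5778, -0.0932, 0.1045]
orientation: [-159.2, 82.7, 2.7]
force: [0.5, 0.2, -0.2]
opening: 0.0401
```

Run:
```python
from h import *
plan(.5817,-.0966,.045,160,0,step=40); s=cam('wrist'); marks(s,amin=200); held(s)
```

```text
[ 0.5778 -0.0932  0.1045] 161.9 op 0.0401 F [ 0.5  0.2 -0.2]
[29.8, 2.4, 1.2, 0.9, 0, 29.8, 2.4, 1.1, 0.9, 0]
red 434 [ 0.4232 -0.1029  0.026 ] 0.087 -173.46
white 268 [ 0.5456 -0.1991  0.026 ] 0.1121 -71.26
white 304 [ 0.4582 -0.0235  0.026 ] 0.0865 126.48
held: y max 0.0258 z range -0.0206 0.0198 circ centre (y,z) [0.0028 0.0008]
```

Request:
arm_command(
  commands=[29, 2.2, 0.8, 0.9, 0, 28, 2, 0.8, 0.8, 0, 8, 0.5, 0.3, 0, 0, 0, 0, 0, 0, 0],
)

```text
clock: 53.22
tool_pos: [0.5842, -0.0933, 0.0397]
orientation: [-157.4, 82.5, 2.9]
force: [0.8, 0.7, -0.5]
opening: 0.04
```

Run:
```python
from h import *
plan(.582,-.0957,.0330,160,0,step=40); s=cam('wrist'); held(s,.003)
```

```text
[ 0.5842 -0.0933  0.0397] 160.3 op 0.04 F [ 0.8  0.7 -0.5]
[6.3, 3.3, 2.1, 0.3, 0]
held: y max 0.0244 z range -0.0205 0.0203 circ centre (y,z) [0.0015 0.0012]
```

Request:
arm_command(
  commands=[4.5, 2, 1.3, 0, 0, 1.5, 1.3, 0.8, 0, 0, 0, 0, 0, 0, 60, 0, 0, 0, 0, 60, -10, 0, -1, 0, 60],
)

```text
clock: 53.9
tool_pos: [0.5825, -0.0957, 0.0459]
orientation: [-157.3, 82.3, 3.0]
force: [-0.2, -0.1, -0.0]
opening: 0.0525
```

Request:
arm_command(
  commands=[-50, 0, -6, 0, 60, -30, -28, 5, -8.5, 45, 0, -29, 4.5, -8.5, 40, 0, 0, 0, 0, 40],
)

```text
clock: 54.4
tool_pos: [0.5844, -0.04, 0.1338]
orientation: [-174.5, 82.1, 3.3]
force: [0.3, 0.5, 0.2]
opening: 0.0356
```

Run:
```python
from h import *
s=cam('wrist'); marks(s,amin=200); blank(s,(.5817,-.0966),.034)
m=blobs(s,(9,90,120),(20,220,255),300)[1]; n,l,st,c=cv2.connectedComponentsWithStats(m)
for i in range(1,n):
    if st[i,4]<300: continue
    ys,xs=np.where(l==i); P=onz(s,np.c_[xs,ys],.0275)[:,:2]
    r=cv2.minAreaRect((P*1e4).astype('float32')); print('pad rect',np.array(r[0])/1e4,np.array(r[1])/1e4,r[2])
plan(.5851,-.0380,.054,177,40,step=40)
```

```text
red 342 [ 0.4229 -0.1031  0.026 ] 0.0873 -173.36
red 258 [ 0.5902 -0.0217  0.026 ] 0.1076 41.52
white 358 [ 0.5889 -0.0552  0.026 ] 0.0879 25.46
white 323 [ 0.458  -0.0228  0.026 ] 0.0871 126.3
white 1320 [0.5538 0.011  0.026 ] 0.113 66.98
blank circ [ 0.5811 -0.0956] flat normal 160 h 18.4 hmed 22.2 bbox c [ 0.583  -0.0963]
pad rect [ 0.50511338 -0.17972625] [0.02060732 0.05009318] 85.92054748535156
pad rect [ 0.52629224 -0.15206874] [0.02097081 0.01117287] 88.11808013916016
pad rect [ 0.49896338 -0.14147021] [0.03971184 0.01471661] 17.613628387451172
pad rect [ 0.58194478 -0.09751318] [0.04999409 0.04984616] 86.58470153808594
pad rect [ 0.52007974 -0.03553102] [0.02272234 0.03784196] 87.1697006225586
pad rect [0.52871602 0.05042654] [0.00757889 0.05668428] 4.9515275955200195
pad rect [0.58316816 0.10741162] [0.35575447 0.01924494] 4.814333438873291
[ 0.5845 -0.0407  0.1339] 177.7 op 0.0355 F [0.1 0.5 0.5]
[39.6, -0.8, 5.2, 0.3, 40, 39.6, -0.8, 5.2, 0.3, 40]
```

Request:
arm_command(
  commands=[30, -1, 4, 0.3, 40, 30, -1, 4, 0.3, 40, 17, 0, 2, 0, 35, 1, 0, 0, 0, 35],
)

```text
clock: 54.95
tool_pos: [0.5857, -0.0397, 0.0548]
orientation: [-173.5, 82.0, 3.1]
force: [0.6, -0.3, -0.2]
opening: 0.0307
```

Request:
arm_command(
  commands=[0.3, 0, 0, 0, 0, 0.3, 0, 0, 0, 0, 0.3, 0, 0, 0, 0, 0, 0, 0, 0, 0],
)

```text
clock: 55.45
tool_pos: [0.5861, -0.0405, 0.0558]
orientation: [-173.4, 82.0, 3.1]
force: [-0.1, -2.0, -2.4]
opening: 0.0135
```

Request:
arm_command(
  commands=[-7.5, 12, -1, 0, 0, -2.5, 14.5, -0.3, 0, 0, 3, 14, 0.4, 0, 0, 7.5, 11.5, 1, 0, 0, 8, 6, 1, 0, 0],
)

```text
clock: 56.08
tool_pos: [0.5825, -0.1018, 0.0461]
orientation: [-173.0, 81.9, 3.4]
force: [-1.0, 5.2, -2.9]
opening: 0.0134
```

Run:
```python
from h import *
p=pose(); print(p[:2],p[2]['force'],p[2]['opening'])
s=cam('wrist'); marks(s,amin=250); cv2.imwrite('pics/w9.png',s['frame'])
```

```text
(array([ 0.58252864, -0.10178113,  0.04611343]), np.float64(176.4641170997495)) [-0.97114374  5.15991596 -2.90435493] 0.013352482516861008
white 413 [ 0.5475 -0.2003  0.026 ] 0.1138 -70.53
white 490 [ 0.6056 -0.0921  0.026 ] 0.096 0.53
```

View pics/w9.png

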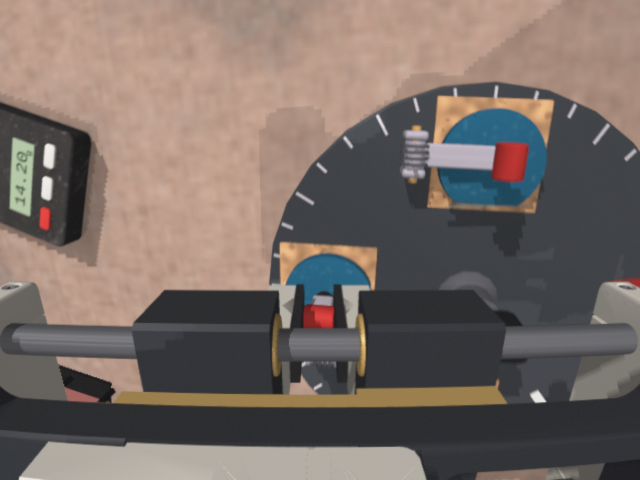

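Clip 2 is nearly down on its blank at (320,300), and the left-over view shows blank b clipped on pad 1. Next I'll release and go to the knob.

Request:
arm_command(
  commands=[0, -1.5, 0, 0, 0, 0, 0, 0, 0, 40, 0, 0, 0, 0, 40, -30, 0, -4, 0, 40, -55, 0, -7, 0, 40],
)

```text
clock: 56.75
tool_pos: [0.5793, -0.1017, 0.1286]
orientation: [-173.5, 82.4, 3.0]
force: [1.7, -0.1, 1.1]
opening: 0.0347
```

Request:
arm_command(
  commands=[0, 0, 8, 10, 40, 0, 1, 8, 10, 40, 0, 2.5, 7.5, 10, 40, 0, 3.5, 7, 10, 40, 0, 5, 6.5, 10, 40],
)

```text
clock: 57.38
tool_pos: [0.5435, -0.0947, 0.1301]
orientation: [-121.4, 81.6, 3.8]
force: [0.1, -0.3, 1.0]
opening: 0.0348
```

Request:
arm_command(
  commands=[0, 6, 5.5, 10, 40, 0, 7, 4.5, 10, 40, 0, 7.5, 3, 10, 40, 0, 8, 1.5, 9, 40, 0, 0, 0, 0, 40],
)

```text
clock: 58.0
tool_pos: [0.5107, -0.0882, 0.1265]
orientation: [-80.7, 81.4, 4.4]
force: [1.0, 0.8, -0.1]
opening: 0.035
```

Run:
```python
from h import *
plan(.5096,-.093,.052,86.2,40,step=40); s=cam('wrist'); marks(s,amin=200); print(get_obs()['joint_pos'].round(1)); cv2.imwrite('pics/w10.png',s['frame'])
```

```text
[ 0.5107 -0.0882  0.1265] 85.1 op 0.035 F [ 1.   0.8 -0.1]
[36.7, 5.8, -3.3, -0.6, 40, 36.7, 5.8, -3.3, -0.6, 40]
red 405 [ 0.4228 -0.1022  0.026 ] 0.0872 -173.97
white 454 [ 0.4586 -0.0216  0.026 ] 0.0877 125.53
white 1267 [0.5384 0.0111 0.026 ] 0.108 74.54
white 406 [ 0.536  -0.1913  0.026 ] 0.1018 -74.95
[  12.9    6.3  -34.2    1.9  -41.  -109.1]
```

View pics/w10.png

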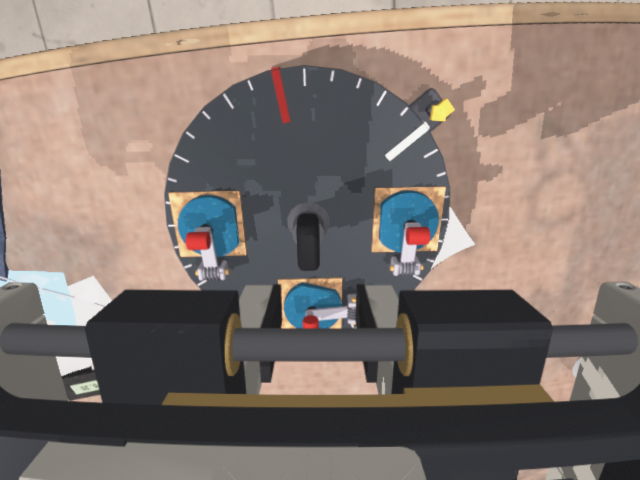

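All three clips sit on their blanks, and white is about 1° from the pointer. Next I'll grip the knob and turn about 59° clockwise.

Request:
arm_command(
  commands=[34, 5.5, -3, -0.5, 40, 34, 5.5, -3, -0.5, 40, 4, 0, 0, 0, 40, 0, 0, 0, 0, 30],
)

```text
clock: 58.55
tool_pos: [0.5146, -0.0916, 0.0546]
orientation: [-82.7, 81.1, 4.4]
force: [0.2, 0.4, -1.0]
opening: 0.0297
```

Request:
arm_command(
  commands=[0, 0, 0, 0, 0, 0, 0, 0, 0, 0, 0, 0, 0, 0, 0, 0, 0, 0, 10, 0, 0, 0, 0, 10, 0],
)

```text
clock: 59.18
tool_pos: [0.5152, -0.0947, 0.0562]
orientation: [-63.6, 81.1, 3.1]
force: [5.2, -9.1, -9.4]
opening: 0.0138
```

Request:
arm_command(
  commands=[0, 0, 0, 8, 0, 0, 0, 0, 0, 25, 0, 0, 0, 0, 0, 0, 0, 0, 0, 0, 0, 0, 0, 10, 0],
)

```text
clock: 59.8
tool_pos: [0.5149, -0.0965, 0.0576]
orientation: [-46.3, 81.1, 2.3]
force: [2.0, -10.4, -4.2]
opening: 0.0144
```

Request:
arm_command(
  commands=[0, 0, 0, 10, 0, 0, 0, 0, 6, 0, 0, 0, 0, 0, 0],
)

```text
clock: 60.18
tool_pos: [0.5137, -0.0978, 0.0577]
orientation: [-30.8, 81.2, 1.6]
force: [3.2, -0.6, -5.5]
opening: 0.0143
```

Run:
```python
from h import *
p=pose(); print(p[:2],p[2]['joint_pos'].round(1),p[2]['opening']); s=cam('wrist'); marks(s,amin=250)
c=cam('scene'); marks(c,amin=25); pads(s,amin=400)
```

```text
(array([ 0.51366899, -0.09781646,  0.05772602]), np.float64(32.37976804168218)) [  11.9   12.3  -39.     3.1  -30.1 -162.1] 0.014334073249774
red 763 [ 0.4498 -0.0287  0.026 ] 0.0877 132.92
red 671 [ 0.5929 -0.0572  0.026 ] 0.0907 23.24
red 289 [ 0.4457 -0.1497  0.026 ] 0.0854 -138.39
white 6032 [0.5513 0.0055 0.026 ] 0.107 67.05
white 399 [ 0.4014 -0.0834  0.026 ] 0.1086 174.95
white 301 [ 0.5663 -0.157   0.026 ] 0.0855 -48.49
white 38084 [ 0.5869 -0.0213  0.026 ] 0.1055 42.84
yel 28 [0.4394 0.0024 0.027 ] 0.1184 126.36
pad [ 390  213   91   78 1315] [ 0.5566 -0.0475  0.0275] 0.0654 44.02
pad [ 117  226  107   90 1816] [ 0.4425 -0.1222  0.0275] 0.0732 -156.49
pad [ 117  386  392   21 5188] [ 0.5738 -0.1674  0.0275] 0.0983 -49.22
```

Request:
arm_command(
  commands=[0, 0, 0, 3.2, 0, 0, 0, 0, 3, 0, 0, 0, 0, 0, 0],
)

```text
clock: 60.65
tool_pos: [0.5132, -0.098, 0.0577]
orientation: [-25.3, 81.3, 1.3]
force: [1.9, -2.3, -4.1]
opening: 0.0152
```

Run:
```python
from h import *
p=pose(); print(p[:2],p[2]['joint_pos'].round(1)); s=cam('wrist'); marks(s,amin=250)
```

```text
(array([ 0.51322975, -0.09798193,  0.0577455 ]), np.float64(26.6178664373883)) [  11.9   12.3  -39.1    3.2  -30.2 -167.9]
red 739 [ 0.4555 -0.0237  0.026 ] 0.0879 127.95
red 662 [ 0.5954 -0.064   0.026 ] 0.0905 18.66
white 6151 [0.5498 0.0059 0.026 ] 0.1068 67.88
white 263 [ 0.4022 -0.0818  0.026 ] 0.108 174.06
white 294 [ 0.5604 -0.1615  0.026 ] 0.0853 -53.42
```

Request:
arm_command(
  commands=[0, 0, 0, 1.5, 0, 0, 0, 0, 0, 0, 0, 0, 0, 0, 40, 0, 0, 0, 0, 40, 0, 0, 0, 0, 40],
)

```text
clock: 61.32
tool_pos: [0.5145, -0.0971, 0.0587]
orientation: [-23.4, 81.1, 1.8]
force: [0.4, -0.5, 0.1]
opening: 0.0342
```

Request:
arm_command(
  commands=[-35, 0, -4, 0, 40, -50, 0, -6, 0, 40, -20, 0, 0, 0, 40, 0, 0, 0, 0, 40, 0, 0, 0, 0, 40],
)

```text
clock: 61.95
tool_pos: [0.4892, -0.1013, 0.1639]
orientation: [-23.0, 81.1, 2.2]
force: [0.8, 0.2, 0.4]
opening: 0.0352
```

Run:
```python
from h import *
s=cam('wrist'); p=pose(); print(p[:2],p[2]['force']); marks(s,amin=80)
c=(.5096,-.093); e=None
for q,st in blobs(s,(0,150,90),(8,255,255),80)[0]:
    P=onz(s,[q],.026)[0]; d=np.hypot(P[0]-c[0],P[1]-c[1]); a=ang(P,c)
    if .084<d<.091 and abs(a-126.6)<8: e=a-126.6
print('err',e)
if e is not None and abs(e)<2 and p[0][2]>.11: print(close_job())
```

```text
(array([ 0.48921444, -0.10131103,  0.16381204]), np.float64(25.224764045414673)) [ 0.25045627 -0.28106169 -0.43574377]
red 280 [ 0.4569 -0.0227  0.026 ] 0.0878 126.85
red 244 [ 0.5897 -0.0629  0.026 ] 0.0856 20.57
red 215 [ 0.5549 -0.1709  0.026 ] 0.0901 -59.83
white 2208 [0.5441 0.0093 0.026 ] 0.1079 71.35
white 111 [ 0.5408 -0.1903  0.026 ] 0.1022 -72.25
err 0.24773124219555598
the job is handed in; nothing more can be done
None
```

I turned the table to the white mark, clipped a blank on each of the three pads, then turned it to the red mark and handed the job in at about 62 s.

**Final position:** the last check put the red mark about 0.25° from the pointer. The gripper was raised clear, with no significant contact force.

**Blanks and clips:** each blank measured within about 2 mm of its pad centre when placed. All three were under lowered clips in the last picture I viewed, just before the final turn. I did not view the clips again after that turn. The three lugs were only partly confirmed by colour afterwards.

**Things that went wrong along the way:**
- Moving the clips dragged the plate. Opening clip 2 turned it 7°, which I put right at the knob before loading anything. Lowering clips 0 and 1 turned it 3–4.5°, which I corrected while still holding each clip.
- After the third clip was lowered, the white mark was about 1° off the pointer. I did not correct that before turning to red.
- Blank a first landed about 3.5 mm off centre, so I gripped it again and re-centred it.
- My first grasp of blank c closed over the top of it. Before the second grasp it lay about 1 cm from where it had been.
- The tool's tilt drifted to nearly 9° by the end.

The arm did not go near the loupe, the jar or the caliper.

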